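# Kit the parts of a lift axis into their holders

## Robot

A 7-joint arm with a two-finger parallel gripper is mounted at the origin on the work surface. World frame = base frame: x ahead of the robot, y to its left, z up, the work surface at z = 0. Lengths are in m, angles in rad, forces in N, time in s.
With the tool pointing down it reaches from about 0.425 to 1.025 m from the base axis. Payload 9.4 kg.
Tool frame: the origin (TCP) lies midway between the tips of the shut fingers; the grasp point (between the pads) lies 19 mm behind it; z points along the fingers, x is the direction in which the jaws open and shut, and the axes are right-handed (so a half turn about z gives the same grasp; the last joint's range is limited). The gripper opens to 93 mm and grips with 3 to 60 N. Pads are 15 mm wide; open, the fingers measure 128 mm over their backs; the gripper's body (75 mm by 188 mm) begins 65 mm behind the grasp point.
Start: joints at [-1.416, 0.599, -0.003, 1.599, 0.002, 0.943, -0.08], TCP at [0.167, 0.706, 0.219] pointing down, gripper open.
Joint ranges: [-2.57, 2.57], [-0.35, 1.97], [-1.29, 1.29], [0.11, 2.56], [-1.05, 4.19], [0.11, 1.86], [-2.63, 2.63]. Speed limits (rad/s): [2.22, 2.22, 3.01, 3.01, 3.14, 3.14, 3.14].

## Interface

Orientations are given as a unit quaternion [x, y, z, w].
In Python, from rig import telemetry, get_image, camera_params, arm gives the robot as it stands.
- The arm moves only by the shell command python3 -m handwheel 'ROWS' [OPENING]. ROWS is JSON, a list of rows, each a list of 4 numbers: the shift along the tool's x, y, z in m, then the turn about the tool's z in degrees. In form: [[x, y, z, spin], ...]. A call has 1 to 5 rows; each row is the pose to reach, as a shift and turn from the pose commanded when the call began, along the tool's axes at that moment; what a row does not reach only later rows make up. A row lasts 1/8 s, in which the tool goes at most 62.5 mm and 10.7 degrees, less where a joint would pass 70% of its speed; a pose out of reach is approached as far as the arm can. A call with a gripper value outside its range is refused whole. OPENING is the finger opening in m, from 0 to 0.093, set as the call begins (- or left out, the last holds). The fingers move at their own pace and stop on an object; the grip force is fixed at half the most. Time passes only in rows, so rows that repeat a pose let the fingers close. It gives the time, the measured TCP pose, the force and the opening at its end, in the units of the state.
- telemetry.observe(): the state, without advancing time (a new reading comes with each control period).
- get_image(name): name is "scene" or "side" or "wrist"; returns the picture (480x640x3 uint8, red, green, blue); there is no depth.
- camera_params(name): a dict with "fx", "fy", "cx", "cy" (pixels), "rvec" (rotation vector, rad) and "tvec" (3), from world to camera coordinates, as OpenCV has them. Camera axes: x right, y down, z forward; pixel columns grow to the right and rows downward; lengths in m; the calibration is good to about 2 mm. A picture is of the moment at which its call begins: read the wrist's pose just before it. camera_params takes no time and is no camera call; for the wrist camera it gives the pose at the moment of the call.
- arm.sign_off(): hands the job in, once; it reports no verdict.
The state is a dict: "time_s": time; "q": joint angles; "joint_velocities": joint speeds; "joint_efforts": joint torques, N m; "tcp_pos": TCP position; "orientation": TCP orientation; "contact_force": force on the tool from outside, world axes, zero at the start; "wrist_torque": the same for the moment, N m; "grip_width": opening from 0.0 (shut) to 1.0 (fully open).
Only numpy, scipy, OpenCV 4.12 (cv2) and the standard library are available. Lean on these libraries where they do the work, as an engineer would, in place of code of your own. Each camera call takes 0.05 s, during which the arm holds its last target.

## Task

Lay out the parts for the lift axis: stand the large nut and the two flanged bearings upright in the holders whose recess matches their flange in shape and size, and nest the two L-shaped brackets together in the rectangular tray, lug up. Every part must sit flat on the floor of its recess, and the cooling fan stays where it is.

Things in the scene. Friction and masses are not known exactly. Their poses are not given: they have to be found in the camera images.
- nut: Ball-screw nut, the largest of the three flanged parts: round flange 64 mm across and 10 mm thick, round barrel 34 mm across, 52 mm tall in all, about 0.28 kg. Bare steel, standing upright on its flange, not fixed. Origin: centre of the flange's underside, z up along the barrel. Grip the barrel above the flange. Belongs in the large round holder.
- round_bearing: Small round-flanged linear bearing: round flange 46 mm across and 8 mm thick, round barrel 24 mm across, 48 mm tall in all, about 0.11 kg. Bare steel, standing upright on its flange, not fixed. Origin: centre of the flange's underside, z up along the barrel. Grip the barrel above the flange. Belongs in the small round holder.
- square_bearing: Square-flanged linear bearing: square flange 44 x 44 mm, 8 mm thick, its sides along x and y, round barrel 24 mm across, 48 mm tall in all, about 0.13 kg. Bare steel, standing upright on its flange, not fixed. Origin: centre of the flange's underside, z up along the barrel. Grip the barrel above the flange. Belongs in the square holder.
- bracket_a: One of two identical loose aluminium brackets, lying flat, 0.1 kg. L-shaped foot 10 mm thick: arm 72 x 24 mm (x -24..48, y -12..12) plus stub 24 x 24 mm at one end (x -24..0, y 12..36). An upright lug, 20 mm along x, 12 mm along y, rises to 46 mm above the underside: grip it across its 12 mm, above the foot. Origin: underside, below the lug's middle; x along the arm, y to the stub, z up.
- bracket_b: One of two identical loose aluminium brackets, lying flat, 0.1 kg. L-shaped foot 10 mm thick: arm 72 x 24 mm (x -24..48, y -12..12) plus stub 24 x 24 mm at one end (x -24..0, y 12..36). An upright lug, 20 mm along x, 12 mm along y, rises to 46 mm above the underside: grip it across its 12 mm, above the foot. Origin: underside, below the lug's middle; x along the arm, y to the stub, z up.
- large_round_holder: Fixed flat grey plastic pad, 9 mm high, with one recess in its middle, dark floor, 5 mm deep (floor 4 mm above the table). Origin: centre of the pad's underside, z up, x and y parallel to its sides. Pad 96 x 96 mm, round recess 76 mm across, for the nut.
- small_round_holder: Fixed flat grey plastic pad, 9 mm high, with one recess in its middle, dark floor, 5 mm deep (floor 4 mm above the table). Origin: centre of the pad's underside, z up, x and y parallel to its sides. Pad 80 x 80 mm, round recess 58 mm across, for the small round-flanged bearing.
- square_holder: Fixed flat grey plastic pad, 9 mm high, with one recess in its middle, dark floor, 5 mm deep (floor 4 mm above the table). Origin: centre of the pad's underside, z up, x and y parallel to its sides. Pad 80 x 80 mm, square recess 56 x 56 mm, sides along x and y, for the square-flanged bearing.
- bracket_tray: Fixed grey tray, 125 (x) x 77 (y) x 9 mm, recess 109 x 61 mm, 5 mm deep, dark floor 4 mm above the table. Origin: centre of underside, z up. Both brackets fit in one way only, interlocked half a turn apart: one with its origin at x -26.5, y -14.5 mm, axes along the tray's; the other (either one) at x +26.5, y +14.5 mm, turned half a turn. Gaps: 4 mm or more to the walls, 5 mm between the feet.
- fan: Black square cooling fan, 60 x 60 x 20 mm, lying flat and loose on the far side of the work area. A bystander: leave it where it is. Origin: centre of its underside.
There are look-alikes about, which are no part of the job. Leave any blue or green look-alike of the bracket_a alone.

How it is judged:
By the outcome, as a careful person would: the job done as asked, in the order asked, and still so for the second after the job is handed in, with the robot touching nothing.
It also fails if it takes over 120 s, if anything falls off the work surface, if the arm or the gripper's body presses on something with over 40 N, if the wrist force passes 120 N, or if a joint passes its speed limit or range.

## Working session

There is one attempt and no reset: what is moved stays moved. The work goes in short steps, Python scripts to look and compute and a shell command to move; the robot and the scene stay as the last step left them, time stands still between calls to the robot, and variables do not carry over. Pictures are saved under pics/ and viewed, and the job is handed in when it is done.

```bash
mkdir -p pics; ls; python3 - <<'E'
from rig import telemetry,get_image,camera_params
import cv2
print(telemetry.observe())
for n in ["scene","side","wrist"]:
    print(n,camera_params(n))
    cv2.imwrite(f"pics/{n}0.png",get_image(n)[:,:,::-1])
E
```

```text
pics
{'time_s': 0.0, 'q': array([-1.41569772,  0.60014744, -0.0025451 ,  1.60009479,  0.00181286,
        0.94292138, -0.07981108]), 'joint_velocities': array([-0.00060975, -0.00067771, -0.00066598,  0.00080352,  0.00063107,
       -0.00096384,  0.00094179]), 'joint_efforts': array([-7.49106130e-05, -7.65073085e+01,  1.49725355e+00, -2.52358782e+01,
       -5.24782017e-02,  1.68855482e-02,  1.53055012e-04]), 'tcp_pos': array([0.16646237, 0.70513869, 0.21775636]), 'orientation': array([ 7.84115003e-01,  6.20615055e-01, -5.64699806e-04,  5.44530203e-04]), 'contact_force': array([-0.30039408,  0.76850837, -0.02012366]), 'wrist_torque': array([ 0.02548844, -0.02029835, -0.01921809]), 'grip_width': 0.9982463644263532}
scene {'fx': 490.27958412263763, 'fy': 490.27958412263763, 'cx': 317.1271183705993, 'cy': 241.75895913851696, 'rvec': array([ 2.35335833,  0.73272329, -0.26708354]), 'tvec': array([-0.45825288, -0.22241468,  1.28893314])}
side {'fx': 440.93141941736064, 'fy': 440.93141941736064, 'cx': 315.6917366042671, 'cy': 236.2272630004133, 'rvec': array([ 0.92278698, -2.50347284,  1.0551885 ]), 'tvec': array([0.44074649, 0.28402537, 0.69673368])}
wrist {'fx': 391.18316025863544, 'fy': 391.18316025863544, 'cx': 319.52764572674084, 'cy': 242.3240731679478, 'rvec': array([-2.28872153, -1.81072708, -0.24485581]), 'tvec': array([-0.72390473, -0.03227064,  0.39199247])}
```

View pics/scene0.png

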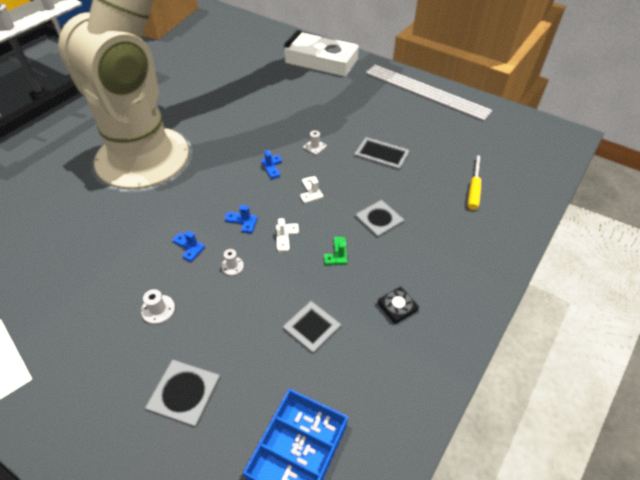

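View pics/side0.png

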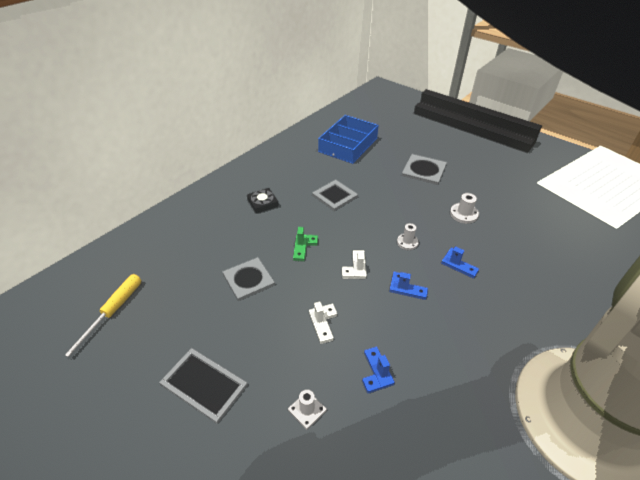

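View pics/wrist0.png

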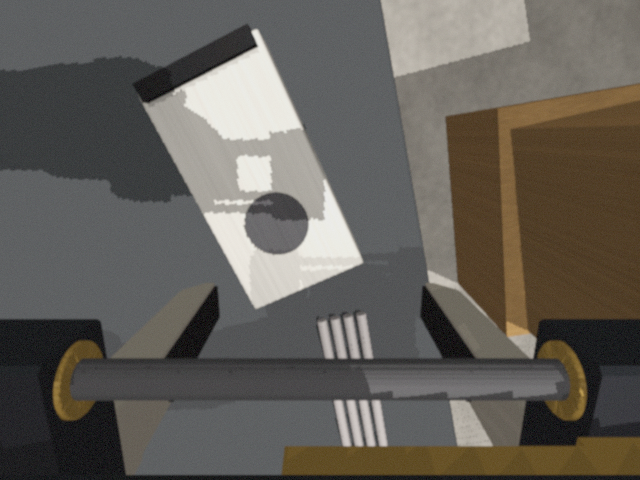

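The two white L-brackets are at scene px (312,188) and (283,235). The blue ones at (271,163), (242,218) and (189,244) and the green one at (338,252) are look-alikes. The nut is at (155,305), the round bearing at (231,262) and the square bearing at (315,142).

```bash
cat > h.py <<'E'
import numpy as np,cv2
from rig import telemetry,get_image,camera_params
def ray(n,uv,z,cp=None):
    c=cp or camera_params(n)
    R,_=cv2.Rodrigues(np.array(c["rvec"]));t=np.array(c["tvec"])
    o=-R.T@t
    uv=np.atleast_2d(np.array(uv,float))
    d=np.c_[(uv[:,0]-c["cx"])/c["fx"],(uv[:,1]-c["cy"])/c["fy"],np.ones(len(uv))]@R
    s=(z-o[2])/d[:,2]
    return o+s[:,None]*d
def proj(p,cp):
    K=np.array([[cp["fx"],0,cp["cx"]],[0,cp["fy"],cp["cy"]],[0,0,1]])
    return cv2.projectPoints(np.atleast_2d(np.array(p,float)),np.array(cp["rvec"]),np.array(cp["tvec"]),K,None)[0][:,0]
E
python3 - <<'E'
import cv2
from h import *
a=cv2.imread("pics/scene0.png");b=cv2.imread("pics/side0.png")
cv2.imwrite("pics/z1.png",cv2.resize(a[120:280,130:430],(800,427),interpolation=3))
cv2.imwrite("pics/z2.png",cv2.resize(b[180:430,150:490],(800,588),interpolation=3))
for n,im in (("scene",a),("side",b)):
    hsv=cv2.cvtColor(im,cv2.COLOR_BGR2HSV)
    m=((hsv[...,2]>150)&(hsv[...,1]<60)).astype('uint8')
    k,l,s,c=cv2.connectedComponentsWithStats(m)
    for i in range(1,k):
        if 80<s[i,4]<3000: print(n,s[i],c[i].round(),ray(n,c[i],0.005)[0].round(3))
    m=(hsv[...,2]<35).astype('uint8')
    k,l,s,c=cv2.connectedComponentsWithStats(m)
    for i in range(1,k):
        if 80<s[i,4]<6000: print("dark",n,s[i],c[i].round(1),ray(n,c[i],0.004)[0].round(3))
E
```

```text
scene [   0    0   81   41 1288] [35. 15.] [-0.913  0.319  0.005]
scene [  59    0   72   62 1585] [87. 33.] [-0.647  0.342  0.005]
scene [261   0  25  20 245] [272.   9.] [-0.229  0.846  0.005]
scene [285   0  35  33 360] [307.  15.] [-0.097  0.883  0.005]
scene [570  26  29  22 129] [584.  38.] [0.78  1.284 0.005]
scene [540  59  31  57 572] [555.  92.] [0.8   0.904 0.005]
scene [ 367   65  125   55 1585] [431.  92.] [0.492 0.694 0.005]
scene [581  71  37  28 289] [602.  86.] [0.907 1.019 0.005]
scene [578  97  39  35 563] [597. 116.] [0.935 0.853 0.005]
scene [ 104  128   87   63 1842] [156. 165.] [ 0.057 -0.006  0.005]
scene [355 137  54  30 302] [382. 151.] [0.508 0.371 0.005]
scene [303 141  24  13 177] [315. 147.] [0.352 0.287 0.005]
scene [ 95 155  16  20  89] [101. 166.] [-0.058 -0.088  0.005]
scene [475 155   6  22  91] [477. 165.] [0.738 0.463 0.005]
scene [300 175  24  28 424] [311. 189.] [0.436 0.147 0.005]
scene [356 200  48  35 547] [379. 217.] [0.621 0.164 0.005]
scene [275 217  25  35 527] [285. 233.] [ 0.47  -0.004  0.005]
scene [222 248  22  27 368] [232. 262.] [ 0
[... 1039 characters left out ...]
424. 167.] [ 0.548 -0.406  0.005]
side [313 180  44  28 301] [334. 193.] [ 0.661 -0.167  0.005]
side [461 193  16  10 109] [469. 198.] [ 0.4   -0.365  0.005]
side [451 203  28  18 239] [463. 214.] [ 0.383 -0.302  0.005]
side [397 234  21  15 151] [406. 242.] [ 0.433 -0.134  0.005]
side [342 250  25  29 478] [356. 266.] [ 0.476 -0.006  0.005]
side [223 258  51  40 659] [247. 277.] [0.626 0.16  0.005]
side [619 275  21  38 410] [632. 296.] [ 0.017 -0.293  0.005]
side [309 301  28  42 679] [322. 320.] [0.442 0.142 0.005]
side [ 65 313  40  43 179] [ 84. 335.] [0.751 0.448 0.005]
side [160 349  86  72 877] [203. 384.] [0.51  0.369 0.005]
side [288 389  38  40 613] [306. 409.] [0.353 0.289 0.005]
```

View pics/z1.png

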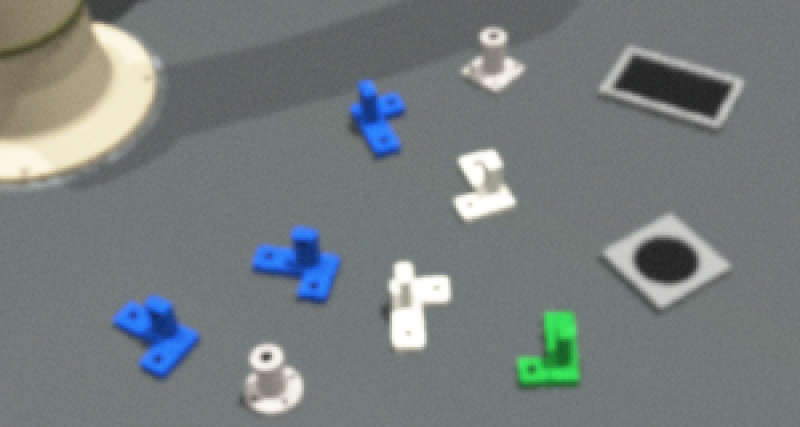

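View pics/z2.png

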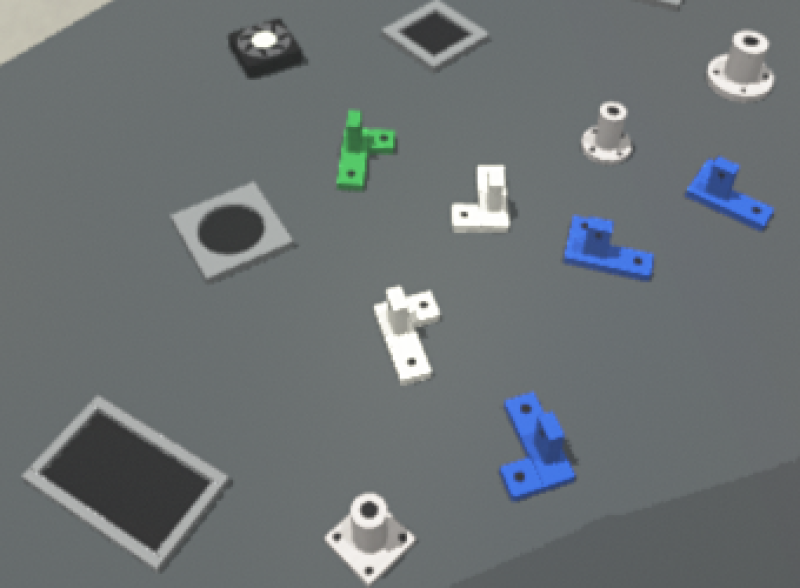

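```bash
python3 - <<'E'
import cv2
from h import *
a=cv2.imread("pics/scene0.png");b=cv2.imread("pics/side0.png")
I={"scene":a,"side":b}
def spot(n,u,v,r=5):
    g=I[n][...].max(2).astype(float); p=g[v-r:v+r+1,u-r:u+r+1]; 
    y,x=np.mgrid[v-r:v+r+1,u-r:u+r+1]; w=((x-u)**2+(y-v)**2<=16)*np.clip(p.max()*0.75-p,0,None)
    return (x*w).sum()/w.sum(),(y*w).sum()/w.sum()
for nm,z,s in (("nut",.052,{"scene":(153,296),"side":(468,198)}),("round",.048,{"scene":(230,254),"side":(410,227)}),("square",.048,{"scene":(315,134),"side":(307,397)})):
    for n,(u,v) in s.items():
        q=spot(n,u,v); print(nm,n,np.round(q,1),ray(n,q,z)[0].round(4))
# pads
seeds={"LR":{"scene":(182,392),"side":(424,167)},"SR":{"scene":(379,217),"side":(247,277)},"SQ":{"scene":(312,325),"side":(334,193)},"TR":{"scene":(382,151),"side":(203,384)}}
for k,d in seeds.items():
  for n,(u,v) in d.items():
    hsv=cv2.cvtColor(I[n],cv2.COLOR_BGR2HSV)
    m=((hsv[...,2]>125)&(hsv[...,1]<60)).astype('uint8')
    _,l,s,c=cv2.connectedComponentsWithStats(m)
    w=l[v-45:v+45,u-50:u+50]; i=np.bincount(w[w>0]).argmax()
    ys,xs=np.nonzero(l==i)
    P=ray(n,np.c_[xs,ys],.009)[:,:2]
    r=cv2.minAreaRect((P*1000).astype('float32'))
    print(k,n,np.round(r[0],1),np.round(r[1],1),round(r[2],1))
E
```

```text
nut scene [151.9 296.3] [ 0.3816 -0.3082  0.052 ]
nut side [468.6 197. ] [ 0.3832 -0.307   0.052 ]
round scene [229.4 253.2] [ 0.4319 -0.1405  0.048 ]
round side [410.2 226.7] [ 0.4335 -0.1394  0.048 ]
square scene [314.8 135. ] [0.3551 0.2818 0.048 ]
square side [306.6 396.4] [0.3517 0.288  0.048 ]
LR scene [ 543.2 -402. ] [103.1 102.1] 16.3
LR side [ 546.9 -402.5] [97.5 99.5] 16.3
SR scene [620.8 162.1] [86.3 88.2] 70.0
SR side [623.4 160.8] [82.  81.7] 70.7
SQ scene [ 655.2 -161.4] [97.2 98.9] 76.3
SQ side [ 658.3 -163.5] [83.1 82.2] 82.2
TR scene [509.5 369. ] [132.1  88.2] 8.8
TR side [512.4 367.1] [125.3  77.7] 8.7
```

```bash
cat >> h.py <<'E'
from scipy.spatial.transform import Rotation as Ro
def go(x,y,z,yaw=None):
    s=telemetry.observe(); R=Ro.from_quat(s["orientation"]).as_matrix()
    cur=np.degrees(np.arctan2(R[1,0],R[0,0]))
    d=R.T@(np.array([x,y,z])-s["tcp_pos"])
    sp=None
    if yaw is not None:
        sp=-((yaw-cur+90)%180-90)
    print("t %.2f cur %s yaw %.1f tilt %.4f -> shift %s spin %s F %s grip %.1fmm"%(s["time_s"],s["tcp_pos"].round(4),cur,R[2,2],d.round(4),sp,s["contact_force"].round(1),s["grip_width"]*93))
E
python3 - <<'E'
from h import *
c=camera_params("wrist");R,_=cv2.Rodrigues(np.array(c["rvec"]));o=-R.T@np.array(c["tvec"])
s=telemetry.observe();T=Ro.from_quat(s["orientation"]).as_matrix()
print(o,T.T@(o-s["tcp_pos"]),(R@T).round(3))
go(.5,.33,.25,75)
E
```

```text
[0.09509396 0.72201352 0.38539396] [-0.00028393 -0.07330209 -0.16743903] [[ 1.     0.001  0.   ]
 [-0.001  0.964 -0.267]
 [-0.     0.267  0.964]]
t 0.15 cur [0.1665 0.7053 0.218 ] yaw 76.7 tilt -1.0000 -> shift [-0.2887  0.4108 -0.0316] spin 1.7222790782620478 F [ 1.1 -0.7  0.2] grip 92.9mm
```

```bash
python3 -m handwheel '[[-0.06,0.06,-0.03,0],[-0.12,0.12,-0.06,0],[-0.17,0.17,-0.07,0],[-0.23,0.23,-0.07,0],[-0.289,0.29,-0.07,0]]'; python3 -c "
from h import *
go(.47,.25,.29)"
```

```text
time_s: 0.78
tcp_pos: [0.3272, 0.4459, 0.2839]
orientation: [0.784, 0.621, 0.0, -0.0]
contact_force: [1.2, 1.1, 0.3]
grip_width: 1.001
t 0.78 cur [0.3272 0.4459 0.2839] yaw 76.7 tilt -1.0000 -> shift [-0.1579  0.184  -0.0061] spin None F [1.2 1.1 0.3] grip 93.1mm
```

```bash
python3 -m handwheel '[[-0.04,0.045,0,0],[-0.08,0.09,0,0],[-0.12,0.14,0,0],[-0.158,0.184,0,0],[-0.158,0.184,0,0]]'; python3 -m handwheel '[[0,0,0,0],[0,0,0,0]]'; python3 -c "
from h import *
go(.47,.25,.29)
c=camera_params('wrist')
im=get_image('wrist');cv2.imwrite('pics/w1.png',im[:,:,::-1])
import json;json.dump({k:np.array(v).tolist() for k,v in c.items()},open('w1.json','w'))"
```

```text
time_s: 1.4
tcp_pos: [0.4716, 0.247, 0.2835]
orientation: [0.787, 0.617, -0.0, 0.001]
contact_force: [-0.2, 1.1, -0.5]
grip_width: 1.0
time_s: 1.65
tcp_pos: [0.4682, 0.253, 0.2833]
orientation: [0.783, 0.622, -0.0, -0.0]
contact_force: [-0.2, -0.4, 0.4]
grip_width: 1.003
t 1.65 cur [0.4682 0.253  0.2833] yaw 76.9 tilt -1.0000 -> shift [-0.0025  0.0024 -0.0067] spin None F [-0.2 -0.4  0.4] grip 93.3mm
```

View pics/w1.png

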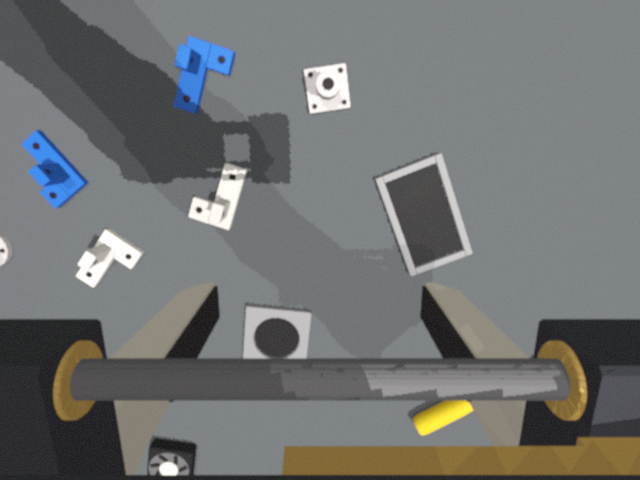

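The wrist view shows the square bearing (328,87), the tray (424,214), the white brackets (220,205) and (108,257), and the small round holder (277,336). The blue brackets are well apart from them.

```bash
python3 - <<'E'
from h import *
import json
c=json.load(open('w1.json'));a=cv2.imread("pics/w1.png")
cv2.imwrite("pics/z3.png",cv2.resize(a[150:300,60:260],(800,600),interpolation=3))
hsv=cv2.cvtColor(a,cv2.COLOR_BGR2HSV)
m=((hsv[...,2]>140)&(hsv[...,1]<50)).astype('uint8')
k,l,s,ce=cv2.connectedComponentsWithStats(m)
for i in range(1,k):
    if s[i,4]>300 and s[i,0]+s[i,2]<540:
        ys,xs=np.nonzero(l==i)
        for z in (.008,.010):
            r=cv2.minAreaRect((ray('w',np.c_[xs,ys],z,c)[:,:2]*1000).astype('float32'))
            print(s[i],ce[i].round(),z,np.round(r[0],1),np.round(r[1],1),round(r[2],1))
E
```

```text
[ 303   62   49   52 1921] [327.  88.] 0.008 [352.9 288.1] [46.5 46.6] 85.0
[ 303   62   49   52 1921] [327.  88.] 0.01 [353.1 288. ] [46.3 46.4] 85.0
[ 376  152   97  124 2513] [426. 213.] 0.008 [514.7 367.4] [127.5  78.9] 8.7
[ 376  152   97  124 2513] [426. 213.] 0.01 [514.2 366.9] [126.9  78.5] 8.7
[ 188  164   59   67 1966] [220. 200.] 0.008 [434.1 140.5] [51.1 75.5] 58.1
[ 188  164   59   67 1966] [220. 200.] 0.01 [433.9 141.1] [50.9 75.1] 58.1
[  75  229   69   60 2043] [106. 257.] 0.008 [482.  -11.5] [53.9 84.6] 31.2
[  75  229   69   60 2043] [106. 257.] 0.01 [481.7 -10.2] [53.7 84.3] 31.2
[ 113  283  100   74 2669] [164. 325.] 0.008 [579.   32.1] [ 42.8 165.8] 29.7
[ 113  283  100   74 2669] [164. 325.] 0.01 [578.2  33.2] [ 42.6 165.1] 29.7
[ 426  283  100   74 2725] [474. 325.] 0.008 [665.1 400.6] [164.9  43.1] 34.0
[ 426  283  100   74 2725] [474. 325.] 0.01 [663.9 400. ] [164.2  43. ] 34.0
[ 243  306   69   53 1792] [276. 330.] 0.008 [621.9 161.2] [82.6 72.9] 71.0
[ 243  306   69   53 1792] [276. 330.] 0.01 [620.9 161.7] [82.2 72.6] 71.0
[152 454  33  22 341] [168. 466.] 0.008 [781.7 -34.8] [37.3 39.4] 8.0
[152 454  33  22 341] [168. 466.] 0.01 [780.  -33.5] [37.1 39.2] 8.0
```

View pics/z3.png

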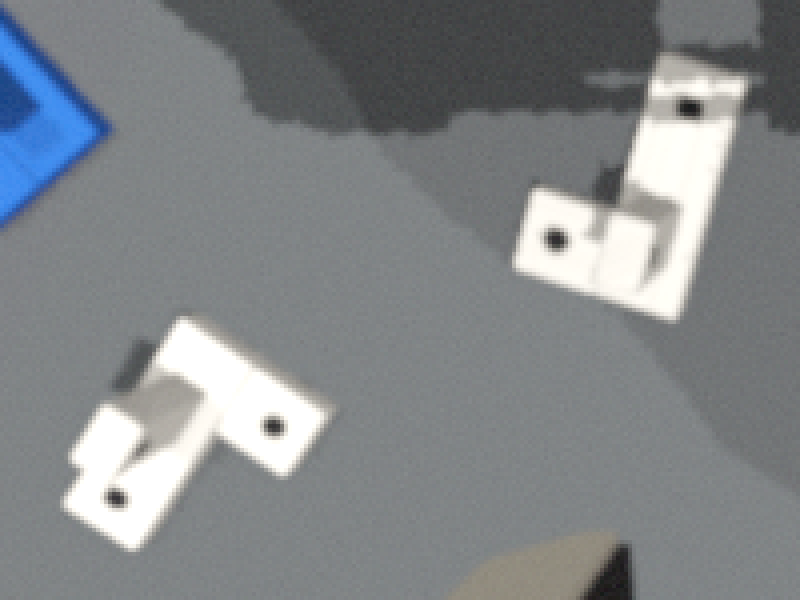

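```bash
python3 - <<'E'
from h import *
import json
c=json.load(open('w1.json'))
def W(pts,z): return (ray('w',np.array(pts)/4+[60,150]-0.4,z,c)[:,:2]*1000).round(1)
p1=W([(660,58),(748,78),(680,320),(513,268),(533,187)],.01)
p2=W([(182,318),(335,408),(283,478),(135,550),(65,500)],.01)
print(p1,np.linalg.norm(np.diff(p1,axis=0),axis=1))
print(p2,np.linalg.norm(np.diff(np.r_[p2,p2[:1]],axis=0),axis=1))
print("holes",W([(689,107),(556,239)],.01),W([(272,426),(117,497)],.01))
print("lug tops",W([(612,212),(657,218),(640,292),(595,285)],.046),W([(102,403),(147,430),(112,480),(68,460)],.046))
print(np.array(ray('w',[(200,200)],.01,c)))
E
```

```text
[[404.1 159.6]
 [414.9 181.9]
 [477.  143.6]
 [451.3 101.3]
 [430.3 114.2]] [24.77761086 72.96094846 49.4952523  24.64568928]
[[443.5   3.3]
 [479.4  37.1]
 [496.5  14.5]
 [508.  -37.2]
 [488.2 -51.5]] [49.30770731 28.34025406 52.96357239 24.42396364 70.71866797]
holes [[418.9 163.6]
 [446.1 115.9]] [[480.4  17. ]
 [490.8 -36. ]]
lug tops [[438.6 144.9]
 [442.8 155.9]
 [460.7 145.7]
 [456.2 134.7]] [[457.   -4.7]
 [466.9   4.2]
 [478.2 -10.5]
 [470.1 -20. ]]
[[0.4361645  0.12078219 0.01      ]]
```

Bracket 1 is at (450,146) mm with yaw 148°, and bracket 2 at (468,-8) with yaw -51°. The lug-top and corner estimates agree within 1 mm. Next I go to the nut side.

```bash
python3 -c "
from h import *
go(.47,-.25,.29,-60)"
```

```text
t 1.70 cur [0.4682 0.253  0.2834] yaw 76.9 tilt -1.0000 -> shift [-0.4895  0.116  -0.0067] spin -43.1323752515076 F [-0.3 -0.5 -0. ] grip 92.8mm
```

```bash
python3 -m handwheel '[[-0.06,0.015,0,10],[-0.12,0.03,0,20],[-0.18,0.044,0,30],[-0.24,0.058,0,40],[-0.30,0.072,0,50]]';python3 -c "
from h import *
go(.47,-.25,.29,0)"
```

```text
time_s: 2.33
tcp_pos: [0.4702, -0.0575, 0.2838]
orientation: [0.973, 0.23, 0.0, -0.0]
contact_force: [1.4, 0.6, 0.4]
grip_width: 0.999
t 2.33 cur [ 0.4702 -0.0575  0.2838] yaw 26.5 tilt -1.0000 -> shift [-0.0862  0.1721 -0.0063] spin 26.54300466445593 F [1.4 0.6 0.4] grip 92.9mm
```

```bash
python3 -m handwheel '[[-0.025,0.05,0,9],[-0.045,0.09,0,18],[-0.065,0.13,0,26.5],[-0.086,0.172,0,26.5],[-0.086,0.172,0,26.5]]'; python3 -m handwheel '[[0,0,0,0],[0,0,0,0]]';python3 -c "
from h import *
go(.3825,-.3075,.12,0)
c=camera_params('wrist')
im=get_image('wrist');cv2.imwrite('pics/w2.png',im[:,:,::-1])
import json;json.dump({k:np.array(v).tolist() for k,v in c.items()},open('w2.json','w'))"
```

```text
time_s: 2.95
tcp_pos: [0.4707, -0.2516, 0.2835]
orientation: [1.0, 0.0, 0.0, 0.001]
contact_force: [-0.8, 1.0, -0.3]
grip_width: 0.998
time_s: 3.2
tcp_pos: [0.4712, -0.2474, 0.2834]
orientation: [1.0, 0.003, -0.0, -0.0]
contact_force: [0.7, 0.5, 0.1]
grip_width: 0.999
t 3.20 cur [ 0.4712 -0.2474  0.2834] yaw 0.4 tilt -1.0000 -> shift [-0.089   0.0596  0.1633] spin 0.37477758343585776 F [0.7 0.5 0.1] grip 92.9mm
```

View pics/w2.png

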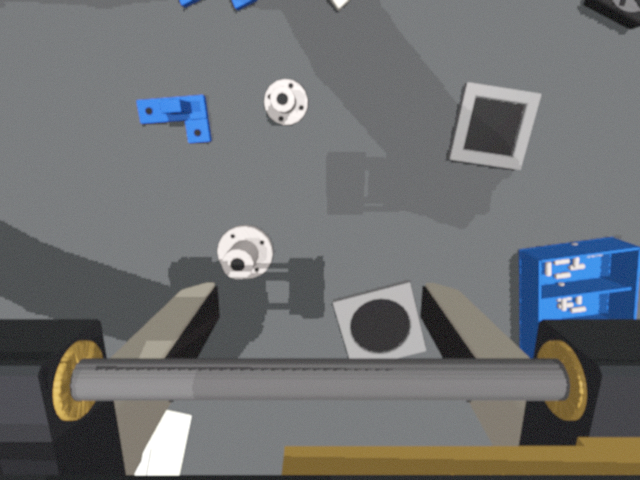

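The nut is at (244,252), the round bearing at (286,102), the square holder at (495,126) and the large round holder at (380,325).

```bash
python3 - <<'E'
from h import *
import json
c=json.load(open('w2.json'));a=cv2.imread("pics/w2.png")
hsv=cv2.cvtColor(a,cv2.COLOR_BGR2HSV)
m=((hsv[...,2]>150)&(hsv[...,1]<50)).astype('uint8')
k,l,s,ce=cv2.connectedComponentsWithStats(m)
for i in range(1,k):
    if s[i,4]>300:
        ys,xs=np.nonzero(l==i)
        for z in (.009,):
            P=(ray('w',np.c_[xs,ys],z,c)[:,:2]*1000).astype('float32')
            r=cv2.minAreaRect(P); e=cv2.minEnclosingCircle(P)
            print(s[i],ce[i].round(),np.round(r[0],1),np.round(r[1],1),round(r[2],1),np.round(e[0],1),e[1])
print("holes",ray('w',[(237,264)],.052,c)*1000,ray('w',[(282,99)],.048,c)*1000)
m=(hsv[...,2]<60).astype('uint8')
k,l,s,ce=cv2.connectedComponentsWithStats(m)
for i in range(1,k):
    if 1000<s[i,4]<6000:
        ys,xs=np.nonzero(l==i)
        P=(ray('w',np.c_[xs,ys],.004,c)[:,:2]*1000).astype('float32'); r=cv2.minAreaRect(P); e=cv2.minEnclosingCircle(P)
        print("dark",s[i],np.round(r[0],1),np.round(r[1],1),round(r[2],1),np.round(e[0],1),e[1])
E
```

```text
[ 264   78   44   47 1452] [286. 101.] [ 434.8 -140.4] [46.3 46. ] 89.8 [ 434.8 -140.9] 23.820741653442383
[ 451   82   91   88 2963] [496. 124.] [ 660.9 -164.8] [81.  81.4] 81.9 [ 660.6 -165.1] 56.57200622558594
[ 217  225   56   54 2135] [245. 251.] [ 383.6 -308.3] [65.5 64.3] 24.3 [ 382.1 -309.7] 35.017616271972656
[176 283  38  14 327] [196. 291.] [ 321.6 -359.9] [48.7 15.3] 16.9 [ 320.7 -357. ] 24.391027450561523
[ 333  283   93   75 2557] [382. 321.] [ 548.2 -404.9] [97.  97.3] 16.2 [ 547.9 -405. ] 66.96195983886719
[139 340  35  18 464] [155. 348.] [ 265.6 -437. ] [45.5 24.2] 0.3 [ 265.6 -437. ] 25.107101440429688
[ 134  409   58   67 2526] [166. 446.] [ 259.1 -585.4] [121.1  62.5] 75.0 [ 258.  -585.5] 66.37137603759766
holes [[ 383.4958824  -308.89825942   52.        ]] [[ 434.76921415 -141.25887383   48.        ]]
dark [ 166  286   54   73 1625] [ 323.  -411.7] [121.3  32.8] 55.2 [ 310.4 -402.9] 60.64826583862305
dark [ 421  287   53   72 1573] [ 623.3 -410.9] [ 32.9 121.4] 36.0 [ 635.1 -402.4] 60.718421936035156
dark [ 352  301   57   50 1747] [ 548.3 -405.4] [69.2 68.8] 53.9 [ 548.6 -405.9] 35.455116271972656
```

```bash
python3 -m handwheel '[[-0.03,0.02,0.05,0],[-0.06,0.04,0.1,0],[-0.088,0.06,0.15,0],[-0.088,0.06,0.19,0],[-0.088,0.06,0.19,0]]' 0.07;python3 -c "
from h import *
go(.383,-.3085,.018,0)"
```

```text
time_s: 3.88
tcp_pos: [0.382, -0.3083, 0.0918]
orientation: [1.0, 0.002, -0.002, -0.001]
contact_force: [0.7, 0.9, 0.3]
grip_width: 0.752
t 3.88 cur [ 0.382  -0.3083  0.0918] yaw 0.2 tilt -1.0000 -> shift [0.0013 0.0004 0.0738] spin 0.22683224088773102 F [0.7 0.9 0.3] grip 69.9mm
```

```bash
python3 -m handwheel '[[0.001,0,0.03,0],[0.001,0,0.055,0],[0.001,0,0.074,0],[0.001,0,0.074,0]]'; python3 -m handwheel '[[0,0,0,0],[0,0,0,0],[0,0,0,0],[0,0,0,0],[0,0,0,0]]' 0.02;python3 -c "
from h import *
go(.383,-.3085,.02,0)"
```

```text
time_s: 4.38
tcp_pos: [0.385, -0.3091, 0.0201]
orientation: [1.0, 0.003, 0.0, -0.0]
contact_force: [-1.3, 0.4, 0.7]
grip_width: 0.753
time_s: 5.0
tcp_pos: [0.384, -0.3095, 0.0198]
orientation: [1.0, 0.002, 0.0, -0.0]
contact_force: [-0.3, 0.2, 6.3]
grip_width: 0.365
t 5.00 cur [ 0.384  -0.3095  0.0198] yaw 0.2 tilt -1.0000 -> shift [-0.001  -0.001  -0.0002] spin 0.21565748914851213 F [-0.3  0.2  6.3] grip 33.9mm
```

```bash
python3 -m handwheel '[[0,0,-0.03,0],[0.03,0.018,-0.05,0],[0.08,0.048,-0.05,0],[0.13,0.075,-0.05,0],[0.163,0.0945,-0.05,0]]'; python3 -m handwheel '[[0,0,0,0],[0,0,0,0]]';python3 -c "
from h import *
go(.547,-.404,.0235,0)
c=camera_params('side')
cv2.imwrite('pics/s3.png',cv2.resize(get_image('side')[120:270,360:560],(800,600))[:,:,::-1])
cv2.imwrite('pics/w3.png',get_image('wrist')[:,:,::-1])"
```

```text
time_s: 5.62
tcp_pos: [0.5496, -0.4039, 0.0691]
orientation: [1.0, 0.003, 0.0, 0.0]
contact_force: [-0.4, -0.4, -3.2]
grip_width: 0.363
time_s: 5.88
tcp_pos: [0.5459, -0.4027, 0.0687]
orientation: [1.0, 0.002, -0.001, -0.001]
contact_force: [-0.1, 0.5, -1.7]
grip_width: 0.363
t 5.88 cur [ 0.5459 -0.4027  0.0687] yaw 0.2 tilt -1.0000 -> shift [0.0012 0.0014 0.0452] spin 0.19628331017611345 F [-0.1  0.5 -1.7] grip 33.7mm
```

View pics/s3.png

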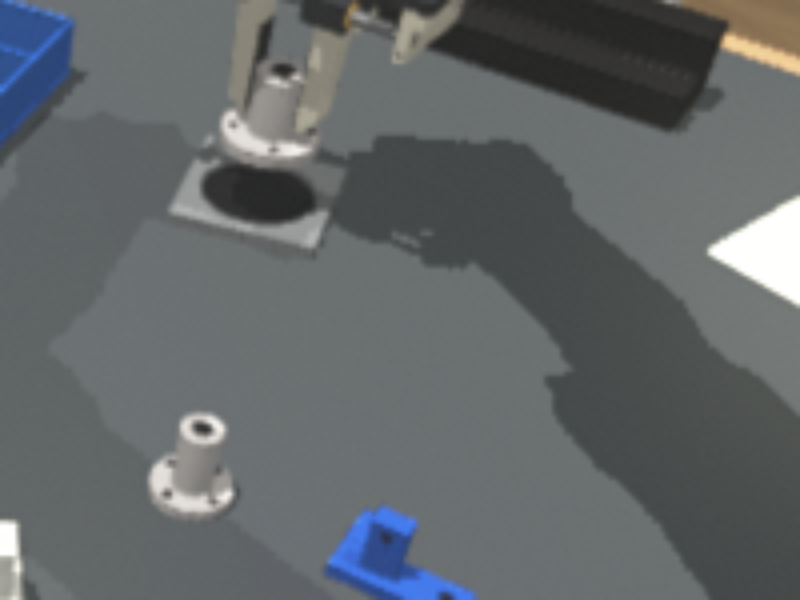

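View pics/w3.png

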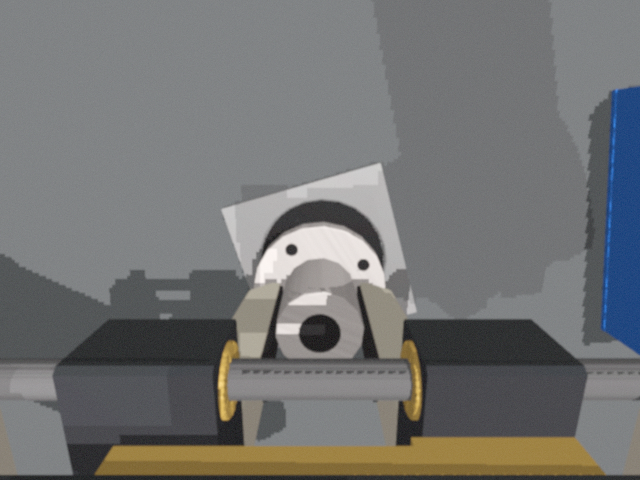

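The nut hangs over the large round recess, centred left to right (flange centre column 321, recess 323). Lowering it.

```bash
python3 -m handwheel '[[0.001,0.0015,0.02,0],[0.001,0.0015,0.035,0],[0.001,0.0015,0.042,0],[0.001,0.0015,0.045,0],[0.001,0.0015,0.045,0]]'; python3 -m handwheel '[[0,0,0,0]]'; python3 -c "
from h import *
go(.547,-.404,.0235,0)"
```

```text
time_s: 6.6
tcp_pos: [0.5483, -0.405, 0.0245]
orientation: [1.0, 0.002, 0.0, 0.0]
contact_force: [0.4, 0.6, -1.8]
grip_width: 0.36
time_s: 6.72
tcp_pos: [0.5486, -0.4051, 0.0247]
orientation: [1.0, 0.002, 0.0, 0.0]
contact_force: [-0.3, 0.3, -2.3]
grip_width: 0.363
t 6.72 cur [ 0.5486 -0.4051  0.0247] yaw 0.2 tilt -1.0000 -> shift [-0.0016 -0.0011  0.0012] spin 0.21757305484885592 F [-0.3  0.3 -2.3] grip 33.7mm
```

```bash
python3 -m handwheel '[[-0.001,-0.001,0.0012,0],[-0.001,-0.001,0.0012,0]]'; python3 -m handwheel '[[0,0,0,0],[0,0,0,0],[0,0,0,0],[0,0,0,0]]' 0.06; python3 -c "
from h import *
go(.4345,-.141,.12,0)"
```

```text
time_s: 6.98
tcp_pos: [0.5479, -0.4044, 0.0239]
orientation: [1.0, 0.002, 0.001, 0.001]
contact_force: [0.7, -0.5, 2.5]
grip_width: 0.367
time_s: 7.48
tcp_pos: [0.5473, -0.4038, 0.0232]
orientation: [1.0, 0.002, -0.0, -0.0]
contact_force: [-0.4, 0.0, -0.2]
grip_width: 0.64
t 7.47 cur [ 0.5473 -0.4038  0.0232] yaw 0.2 tilt -1.0000 -> shift [-0.1118 -0.2632 -0.0968] spin 0.2178482010569951 F [-0.4  0.  -0.2] grip 59.5mm
```

```bash
python3 -m handwheel '[[0,0,-0.06,0],[0,-0.01,-0.1,0],[-0.027,-0.065,-0.12,0],[-0.053,-0.125,-0.12,0],[-0.08,-0.185,-0.12,0]]'; python3 -m handwheel '[[-0.02,-0.05,0.02,0],[-0.032,-0.078,0.025,0],[-0.032,-0.078,0.025,0],[-0.032,-0.078,0.025,0]]' 0.06; python3 -c "
from h import *
go(.4345,-.141,.02,0)
c=camera_params('side')
cv2.imwrite('pics/s4.png',cv2.resize(get_image('side')[120:270,360:560],(800,600))[:,:,::-1])
cv2.imwrite('pics/w4.png',get_image('wrist')[:,:,::-1])"
```

```text
time_s: 8.1
tcp_pos: [0.4693, -0.2249, 0.1437]
orientation: [1.0, 0.002, 0.001, 0.0]
contact_force: [1.0, 1.5, 0.2]
grip_width: 0.645
time_s: 8.6
tcp_pos: [0.4385, -0.1493, 0.1186]
orientation: [1.0, 0.002, 0.001, 0.0]
contact_force: [0.3, 0.1, 0.1]
grip_width: 0.649
t 8.60 cur [ 0.4385 -0.1493  0.1186] yaw 0.2 tilt -1.0000 -> shift [-0.0041 -0.0084  0.0986] spin 0.2116314975060476 F [0.3 0.1 0.1] grip 60.3mm
```

View pics/s4.png

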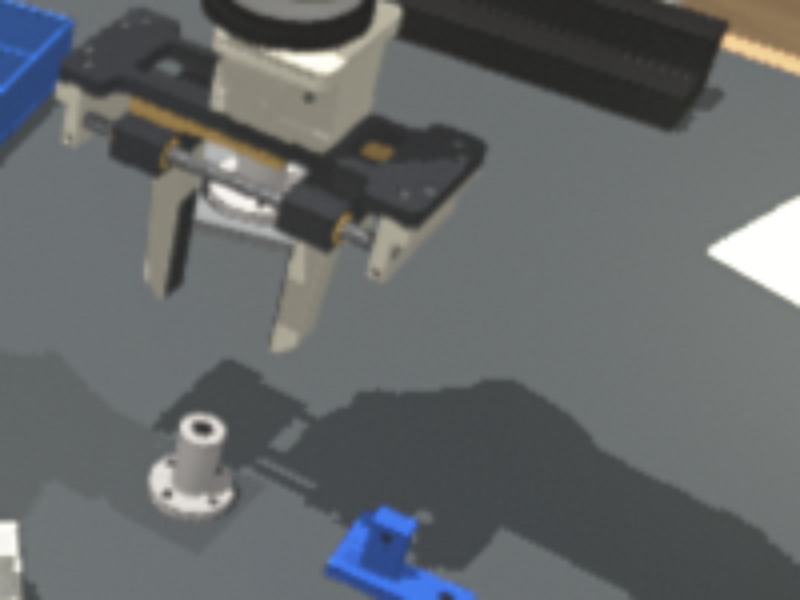

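View pics/w4.png

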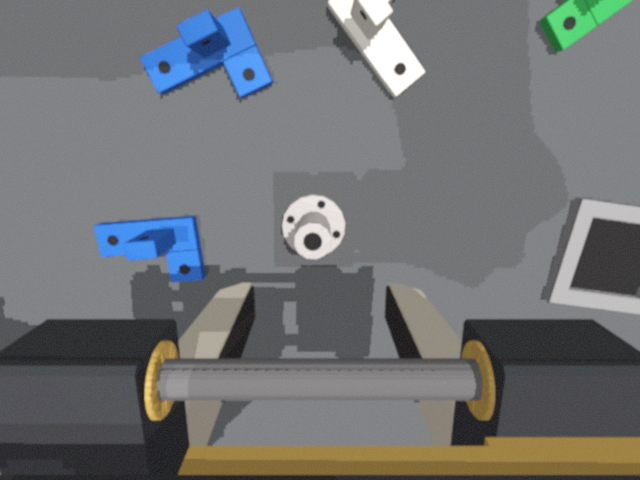

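The jaws straddle the round bearing (313,225), and the blue bracket on the left is clear.

```bash
python3 -m handwheel '[[-0.004,0.0085,-0.02,0],[-0.004,-0.0085,0.03,0],[-0.004,-0.0085,0.07,0],[-0.004,-0.0085,0.1,0],[-0.004,-0.0085,0.1,0]]'; python3 -m handwheel '[[0,0,0,0]]';python3 -c "
from h import *
go(.4345,-.141,.018,0)"
```

```text
time_s: 9.32
tcp_pos: [0.433, -0.1411, 0.0168]
orientation: [1.0, 0.001, -0.001, -0.0]
contact_force: [-0.5, 0.4, 0.3]
grip_width: 0.647
time_s: 9.45
tcp_pos: [0.4339, -0.141, 0.0189]
orientation: [1.0, 0.001, 0.0, 0.0]
contact_force: [0.5, -0.4, -0.3]
grip_width: 0.647
t 9.45 cur [ 0.4339 -0.141   0.0189] yaw 0.1 tilt -1.0000 -> shift [0.0006 0.     0.0009] spin 0.13856822882847553 F [ 0.5 -0.4 -0.3] grip 60.2mm
```

```bash
python3 -m handwheel '[[0,0,0,0],[0,0,0,0],[0,0,0,0],[0,0,0,0],[0,0,0,0]]' 0.01; python3 -m handwheel '[[0,0,-0.05,0],[0,0,-0.08,0],[0,0,-0.08,0]]'; python3 -c "
from h import *
go(.622,.1615,.1,0)"
```

```text
time_s: 10.07
tcp_pos: [0.4338, -0.1401, 0.0185]
orientation: [1.0, 0.002, 0.0, -0.0]
contact_force: [-0.3, 0.4, 5.5]
grip_width: 0.254
time_s: 10.45
tcp_pos: [0.4345, -0.1401, 0.0997]
orientation: [1.0, 0.002, 0.002, 0.0]
contact_force: [0.4, 0.0, -1.5]
grip_width: 0.254
t 10.45 cur [ 0.4345 -0.1401  0.0997] yaw 0.3 tilt -1.0000 -> shift [ 0.1888 -0.3008  0.    ] spin 0.2539555244428442 F [ 0.4  0.  -1.5] grip 23.6mm
```

```bash
python3 -m handwheel '[[0.03,-0.05,0,0],[0.06,-0.1,0,0],[0.09,-0.15,0,0],[0.12,-0.2,0,0],[0.15,-0.25,0,0]]'; python3 -m handwheel '[[0.03,-0.04,0.02,0],[0.038,-0.051,0.03,0],[0.038,-0.051,0.03,0],[0.038,-0.051,0.03,0]]'; python3 -c "
from h import *
go(.622,.1615,.0225,0)
cv2.imwrite('pics/s5.png',cv2.resize(get_image('side')[200:350,150:350],(800,600))[:,:,::-1])
cv2.imwrite('pics/w5.png',get_image('wrist')[:,:,::-1])"
```

```text
time_s: 11.08
tcp_pos: [0.5829, 0.1122, 0.0966]
orientation: [1.0, 0.002, -0.001, 0.0]
contact_force: [1.0, -1.4, -1.4]
grip_width: 0.249
time_s: 11.58
tcp_pos: [0.6197, 0.1594, 0.0681]
orientation: [1.0, 0.001, -0.0, 0.0]
contact_force: [0.3, -0.4, -0.5]
grip_width: 0.256
t 11.57 cur [0.6197 0.1594 0.0681] yaw 0.1 tilt -1.0000 -> shift [ 0.0023 -0.0021  0.0456] spin 0.08292511386267165 F [ 0.3 -0.4 -0.5] grip 23.8mm
```

View pics/s5.png

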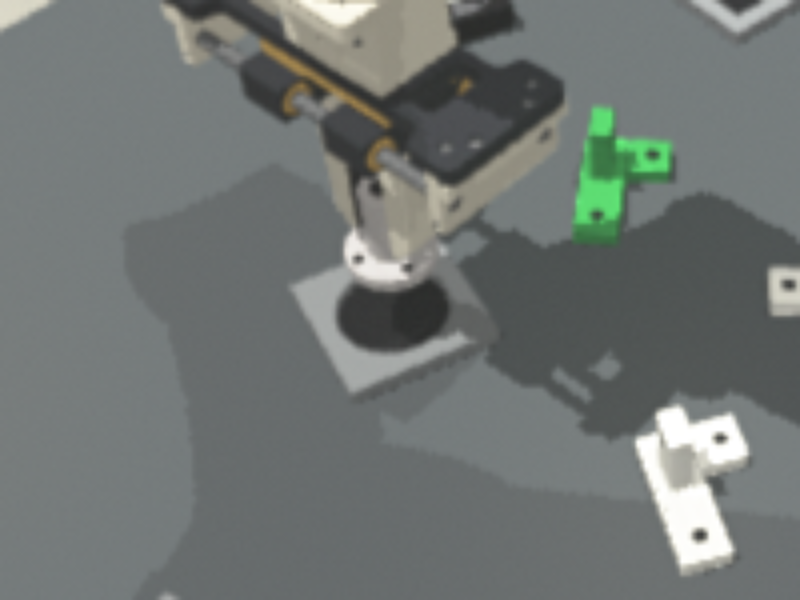

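View pics/w5.png

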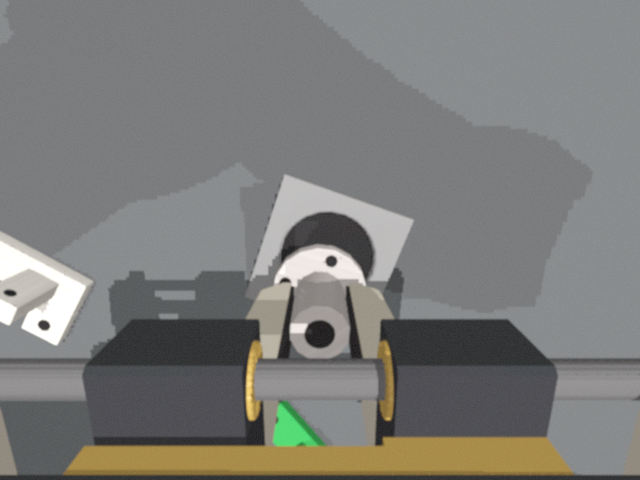

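The flange is about 2 mm left of the recess centre, matching the computed shift of +2.3 mm. Lowering with that correction.

```bash
python3 -m handwheel '[[0.0022,-0.002,0.02,0],[0.0022,-0.002,0.035,0],[0.0022,-0.002,0.044,0],[0.0022,-0.002,0.0465,0],[0.0022,-0.002,0.0465,0]]'; python3 -m handwheel '[[0,0,0,0]]'; python3 -c "
from h import *
go(.622,.1615,.0225,0)"
```

```text
time_s: 12.3
tcp_pos: [0.6221, 0.1634, 0.0219]
orientation: [1.0, 0.002, -0.001, -0.0]
contact_force: [-3.7, 0.2, 7.3]
grip_width: 0.253
time_s: 12.42
tcp_pos: [0.6221, 0.1634, 0.0219]
orientation: [1.0, 0.002, -0.001, -0.0]
contact_force: [-3.5, -0.1, 7.0]
grip_width: 0.251
t 12.43 cur [0.6221 0.1634 0.0219] yaw 0.2 tilt -1.0000 -> shift [-0.0001  0.0019 -0.0006] spin 0.2116145382769048 F [-3.5 -0.1  7. ] grip 23.4mm
```

```bash
python3 -m handwheel '[[0,0,0,0],[0,0,0,0],[0,0,0,0],[0,0,0,0]]' 0.06;  python3 -m handwheel '[[0,0,-0.06,0],[0,0,-0.11,0],[0,0,-0.11,0],[0,0,-0.11,0]]'; python3 -c "
from h import *
go(.353,.287,.12,-5)
cv2.imwrite('pics/w6.png',get_image('wrist')[:,:,::-1])"
```

```text
time_s: 12.92
tcp_pos: [0.6226, 0.1635, 0.0216]
orientation: [1.0, 0.002, -0.0, 0.0]
contact_force: [-0.7, -0.1, -0.1]
grip_width: 0.617
time_s: 13.42
tcp_pos: [0.6222, 0.164, 0.1314]
orientation: [1.0, 0.002, -0.0, -0.0]
contact_force: [0.0, -0.2, -1.0]
grip_width: 0.648
t 13.43 cur [0.6222 0.164  0.1314] yaw 0.2 tilt -1.0000 -> shift [-0.2687 -0.1242  0.0115] spin 5.24773413283728 F [ 0.  -0.2 -1. ] grip 60.2mm
```

View pics/w6.png

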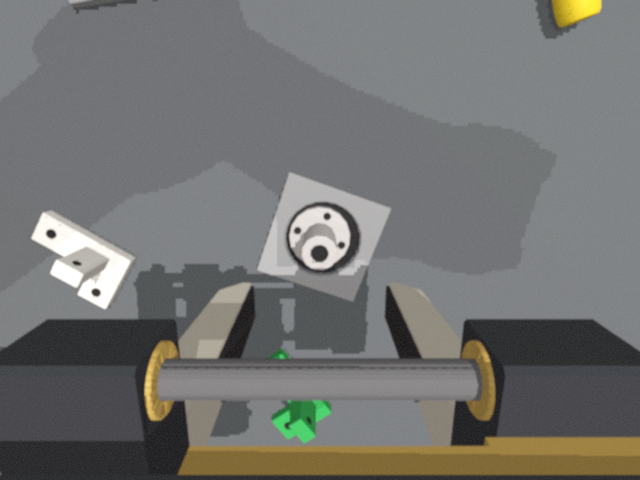

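The round bearing is seated in its recess (322,238). Next is the square bearing.

```bash
python3 -m handwheel '[[-0.05,-0.023,0,5],[-0.1,-0.046,0,5.2],[-0.15,-0.07,0,5.2],[-0.2,-0.093,0,5.2],[-0.25,-0.115,0.01,5.2]]' 0.06; python3 -m handwheel '[[-0.019,-0.01,0,0],[-0.019,-0.01,0,0],[-0.019,-0.01,0,0]]';python3 -c "
from h import *
go(.353,.2875,.018,-5)
c=camera_params('wrist')
cv2.imwrite('pics/w7.png',get_image('wrist')[:,:,::-1])
import json;json.dump({k:np.array(v).tolist() for k,v in c.items()},open('w7.json','w'))"
```

```text
time_s: 14.1
tcp_pos: [0.3703, 0.2779, 0.1209]
orientation: [0.999, -0.043, -0.0, 0.001]
contact_force: [0.6, 1.2, 0.5]
grip_width: 0.65
time_s: 14.48
tcp_pos: [0.3549, 0.2887, 0.1214]
orientation: [0.999, -0.044, 0.0, 0.0]
contact_force: [0.7, 1.0, -0.4]
grip_width: 0.647
t 14.47 cur [0.3549 0.2887 0.1214] yaw -5.0 tilt -1.0000 -> shift [-0.0018  0.0013  0.1034] spin -0.007704352316920904 F [ 0.7  1.  -0.4] grip 60.2mm
```

View pics/w7.png

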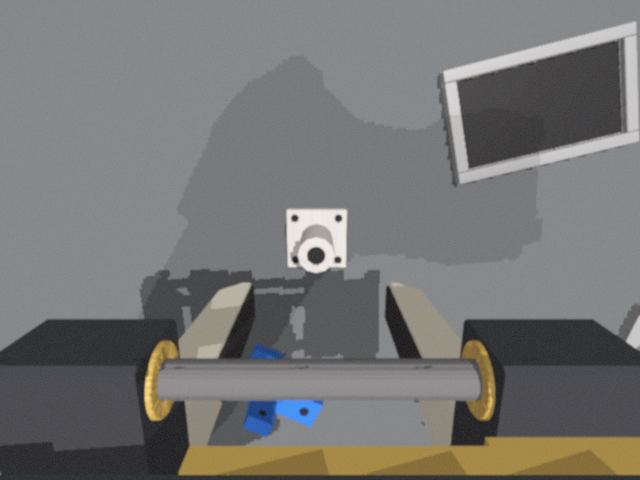

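```bash
python3 -m handwheel '[[-0.0018,0.001,0.05,0],[-0.0018,0.001,0.08,0],[-0.0018,0.001,0.1,0],[-0.0018,0.001,0.103,0],[-0.0018,0.001,0.103,0]]'; python3 -m handwheel '[[0,0,0,0],[0,0,0,0],[0,0,0,0],[0,0,0,0],[0,0,0,0]]' 0.01; python3 -m handwheel '[[0,0,-0.05,0],[0,0,-0.1,0],[0,0,-0.1,0]]'; python3 -c "
from h import *
go(.658,-.164,.118,-8)"
```

```text
time_s: 15.15
tcp_pos: [0.353, 0.2878, 0.019]
orientation: [0.999, -0.044, 0.0, 0.0]
contact_force: [0.0, 0.0, -0.5]
grip_width: 0.643
time_s: 15.78
tcp_pos: [0.3523, 0.2885, 0.0189]
orientation: [0.999, -0.043, 0.0, -0.0]
contact_force: [-0.2, -0.0, 4.1]
grip_width: 0.25
time_s: 16.15
tcp_pos: [0.3531, 0.2893, 0.1211]
orientation: [0.999, -0.043, 0.002, -0.001]
contact_force: [0.0, 0.7, -1.7]
grip_width: 0.253
t 16.15 cur [0.3531 0.2893 0.1211] yaw -4.9 tilt -1.0000 -> shift [0.3428 0.4254 0.0029] spin 3.065638952618599 F [ 0.   0.7 -1.7] grip 23.5mm
```

```bash
python3 -m handwheel '[[0.037,0.046,0,3],[0.074,0.092,0,3],[0.111,0.138,0,3],[0.148,0.184,0,3],[0.185,0.23,0,3]]'; python3 -m handwheel '[[0.037,0.046,0,0],[0.074,0.092,0,0],[0.111,0.138,0,0],[0.146,0.185,0.02,0],[0.146,0.185,0.05,0]]'; python3 -m handwheel '[[0,0,0,0],[0,0,0,0]]'; python3 -c "
from h import *
go(.658,-.164,.023,-8)
cv2.imwrite('pics/w8.png',get_image('wrist')[:,:,::-1])"
```

```text
time_s: 16.77
tcp_pos: [0.517, 0.0417, 0.1176]
orientation: [0.998, -0.069, -0.001, -0.0]
contact_force: [0.0, 1.1, -1.9]
grip_width: 0.252
time_s: 17.4
tcp_pos: [0.6369, -0.166, 0.0675]
orientation: [0.997, -0.072, 0.001, 0.001]
contact_force: [-1.5, 0.5, -2.9]
grip_width: 0.252
time_s: 17.65
tcp_pos: [0.6352, -0.1596, 0.0686]
orientation: [0.998, -0.069, -0.0, -0.0]
contact_force: [0.2, 0.3, -1.3]
grip_width: 0.254
t 17.65 cur [ 0.6352 -0.1596  0.0686] yaw -8.0 tilt -1.0000 -> shift [0.0232 0.0013 0.0456] spin 0.045869359427996415 F [ 0.2  0.3 -1.3] grip 23.6mm
```

View pics/w8.png

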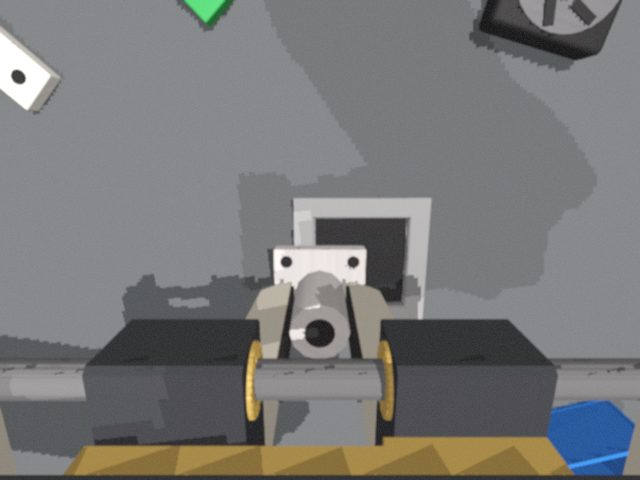

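Orientations match. The flange needs about 23 mm along +x.

```bash
python3 -m handwheel '[[0.0235,0.0013,0,0],[0.0235,0.0013,0.02,0],[0.0235,0.0013,0.02,0],[0.0235,0.0013,0.02,0]]'; python3 -c "
from h import *
go(.658,-.164,.0228,-8)
c=camera_params('wrist')
a=get_image('wrist')[:,:,::-1]
cv2.imwrite('pics/w9.png',a)"
```

```text
time_s: 18.2
tcp_pos: [0.6577, -0.1646, 0.0486]
orientation: [0.998, -0.07, -0.001, -0.0]
contact_force: [-0.4, -0.4, -1.4]
grip_width: 0.254
t 18.20 cur [ 0.6577 -0.1646  0.0486] yaw -8.0 tilt -1.0000 -> shift [ 0.0003 -0.0006  0.0258] spin 0.016355205285151442 F [-0.4 -0.4 -1.4] grip 23.6mm
```

View pics/w9.png

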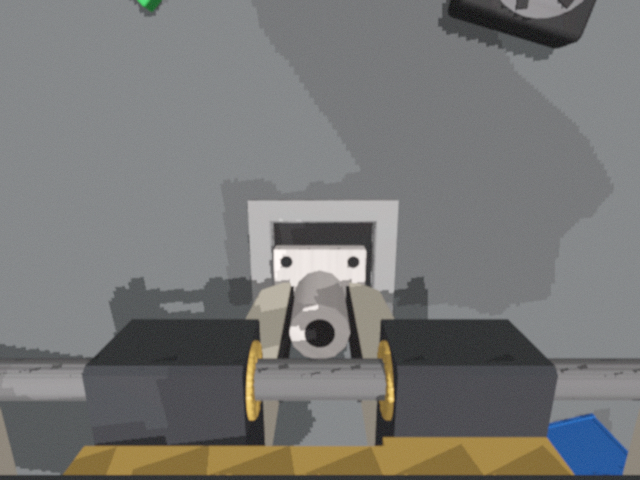

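```bash
python3 -m handwheel '[[0.001,-0.0005,0.015,0],[0.001,-0.0005,0.023,0],[0.001,-0.0005,0.0265,0],[0.001,-0.0005,0.0265,0]]'; python3 -m handwheel '[[0,0,0,0]]'; python3 -c "
from h import *
go(.658,-.164,.0228,-8)
a=get_image('wrist')[:,:,::-1]
cv2.imwrite('pics/w10.png',a)"
```

```text
time_s: 18.75
tcp_pos: [0.6591, -0.1641, 0.0229]
orientation: [0.998, -0.07, -0.0, -0.001]
contact_force: [-3.9, 3.0, 11.0]
grip_width: 0.249
time_s: 18.88
tcp_pos: [0.659, -0.1641, 0.0229]
orientation: [0.998, -0.07, -0.0, -0.001]
contact_force: [-4.6, 2.9, 10.4]
grip_width: 0.255
t 18.88 cur [ 0.659  -0.1641  0.0229] yaw -8.0 tilt -1.0000 -> shift [-0.001   0.      0.0001] spin 0.01696704144384853 F [-4.6  2.9 10.4] grip 23.8mm
```

View pics/w10.png

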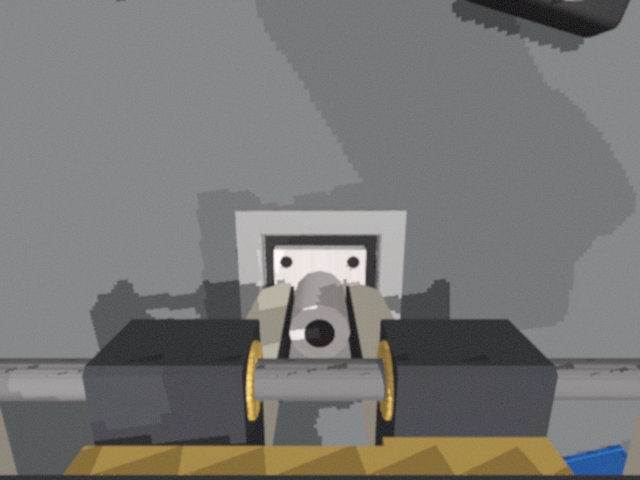

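The square bearing is in its recess. Releasing it and moving to bracket 2 at (468,-8) with jaw yaw 39.

```bash
python3 -m handwheel '[[0,0,0,0],[0,0,0,0],[0,0,0,0],[0,0,0,0]]' 0.05;  python3 -m handwheel '[[0,0,-0.06,0],[0,0,-0.11,-10],[0,0,-0.12,-20],[0,0,-0.12,-20]]'; python3 -c "
from h import *
cv2.imwrite('pics/w11.png',get_image('wrist')[:,:,::-1])
go(.468,-.008,.13,39)"
```

```text
time_s: 19.42
tcp_pos: [0.6597, -0.1645, 0.0221]
orientation: [0.998, -0.07, -0.0, 0.0]
contact_force: [0.1, -0.6, -0.3]
grip_width: 0.536
time_s: 19.92
tcp_pos: [0.6602, -0.1647, 0.1435]
orientation: [0.995, 0.104, 0.001, -0.0]
contact_force: [0.3, 1.1, -0.6]
grip_width: 0.539
t 19.98 cur [ 0.6596 -0.1644  0.1423] yaw 11.8 tilt -1.0000 -> shift [-0.1556 -0.1923  0.0123] spin -27.197278600861864 F [ 0.3  1.3 -0.4] grip 50.3mm
```

View pics/w11.png

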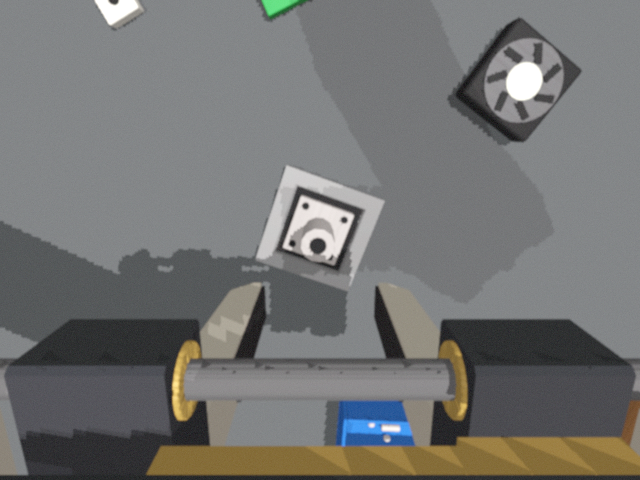

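The square bearing is seated at (320,233). Next, bracket 2.

```bash
python3 -m handwheel '[[-0.035,-0.043,0,-9],[-0.07,-0.086,0,-18],[-0.105,-0.13,0,-27],[-0.14,-0.173,0,-27],[-0.1555,-0.192,0.012,-27]]';  python3 -m handwheel '[[0,0,0,0],[0,0,0,0]]'; python3 -c "
from h import *
import json
go(.468,-.008,.017,39)
c=camera_params('wrist');json.dump({k:np.array(v).tolist() for k,v in c.items()},open('w12.json','w'))
cv2.imwrite('pics/w12.png',get_image('wrist')[:,:,::-1])"
```

```text
time_s: 20.6
tcp_pos: [0.4646, -0.0074, 0.1296]
orientation: [0.943, 0.333, -0.001, -0.001]
contact_force: [0.8, -0.2, -0.5]
grip_width: 0.535
time_s: 20.85
tcp_pos: [0.4685, -0.0097, 0.13]
orientation: [0.943, 0.333, -0.0, 0.0]
contact_force: [-0.6, -0.1, -0.0]
grip_width: 0.541
t 20.85 cur [ 0.4685 -0.0097  0.13  ] yaw 38.9 tilt -1.0000 -> shift [ 0.0007 -0.0017  0.113 ] spin -0.10653285895048725 F [-0.6 -0.1 -0. ] grip 50.3mm
```

View pics/w12.png

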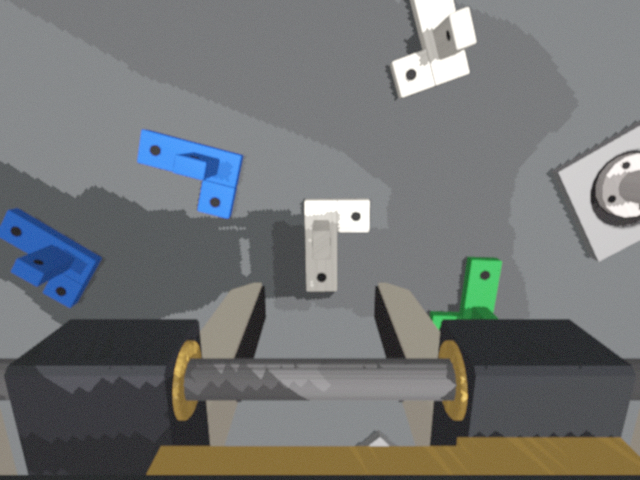

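The bracket is aligned with the jaws, with its sides parallel to the image axes. Checking its origin from the corners.

```bash
python3 - <<'E'
from h import *
import json
c=json.load(open('w12.json'));a=cv2.imread('pics/w12.png')
cv2.imwrite('pics/z12.png',cv2.resize(a[180:310,280:400],(720,600*13//10*10//13),interpolation=3))
P=ray('w',[(305,200),(369,200),(305,291),(337,291)],.010,c)[:,:2]*1000
print(P.round(1),np.linalg.norm(P[1]-P[0]),np.linalg.norm(P[2]-P[0]))
ux=(P[2]-P[0])/np.linalg.norm(P[2]-P[0]);uy=(P[1]-P[0])/np.linalg.norm(P[1]-P[0])
print(P[0]+24*ux+12*uy, np.degrees(np.arctan2(ux[1],ux[0])))
print("lug",ray('w',[(313,220),(331,220),(313,247),(331,247)],.046,c)[:,:2].mean(0)*1000)
go(.468,-.008,.017,39)
E
```

```text
[[443.9   4. ]
 [480.8  33.7]
 [488.8 -52.9]
 [508.5 -37. ]] 47.37609327770634 72.43155117726154
[468.11296774  -7.32736419] -51.70812220376939
lug [463.93140562  -1.10260411]
t 20.90 cur [ 0.4688 -0.0098  0.1302] yaw 38.9 tilt -1.0000 -> shift [ 0.0006 -0.002   0.1132] spin -0.10499915401334192 F [-0.3 -0.6  0.5] grip 49.7mm
```

View pics/z12.png

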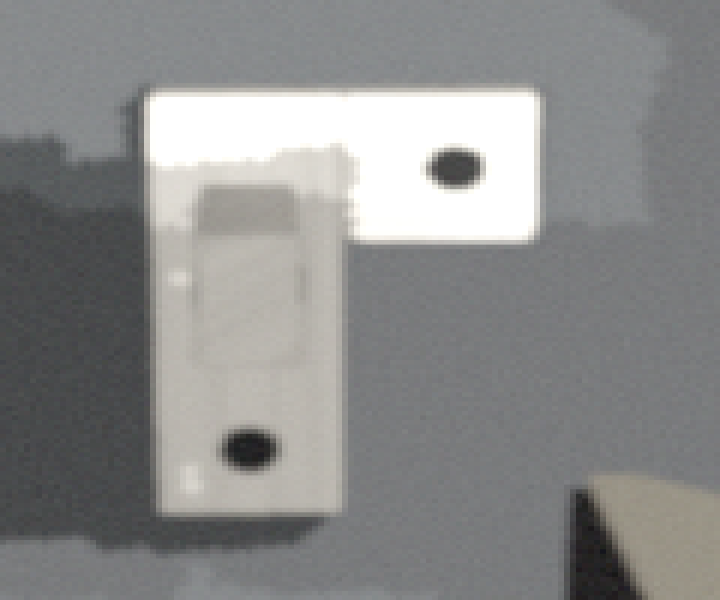

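```bash
python3 -m handwheel '[[0.001,-0.002,0.05,0],[0.001,-0.002,0.09,0],[0.001,-0.002,0.11,0],[0.001,-0.002,0.1125,0],[0.001,-0.002,0.1125,0]]'; python3 -m handwheel '[[0,0,0,0]]'; python3 -c "
from h import *
go(.4681,-.0075,.0175,39)"
```

```text
time_s: 21.52
tcp_pos: [0.4677, -0.0075, 0.018]
orientation: [0.943, 0.333, 0.0, 0.0]
contact_force: [-0.1, 0.4, 0.9]
grip_width: 0.539
time_s: 21.65
tcp_pos: [0.4678, -0.007, 0.0186]
orientation: [0.943, 0.334, 0.001, 0.0]
contact_force: [-0.9, 0.4, -0.6]
grip_width: 0.538
t 21.65 cur [ 0.4678 -0.007   0.0186] yaw 39.0 tilt -1.0000 -> shift [-0.0001  0.0006  0.0011] spin 0.002707214325738505 F [-0.9  0.4 -0.6] grip 50.1mm
```

```bash
python3 -m handwheel '[[0,0,0,0],[0,0,0,0],[0,0,0,0],[0,0,0,0],[0,0,0,0]]' 0.0; python3 -m handwheel '[[0,0,-0.05,0],[0,0,-0.09,0],[0,0,-0.09,0]]'; python3 -c "
from h import *
go(.4885,.3492,.11,98.7)"
```

```text
time_s: 22.28
tcp_pos: [0.4672, -0.0068, 0.0178]
orientation: [0.943, 0.334, 0.0, -0.0]
contact_force: [0.3, -0.4, 1.7]
grip_width: 0.126
time_s: 22.65
tcp_pos: [0.4682, -0.0067, 0.1098]
orientation: [0.943, 0.334, 0.002, 0.001]
contact_force: [-0.1, -0.4, -2.9]
grip_width: 0.129
t 22.65 cur [ 0.4682 -0.0067  0.1098] yaw 39.0 tilt -1.0000 -> shift [ 0.2399 -0.2637 -0.    ] spin -59.65862786964152 F [-0.1 -0.4 -2.9] grip 12.0mm
```

```bash
python3 -m handwheel '[[0.04,-0.04,0,-10],[0.08,-0.085,0,-20],[0.12,-0.13,0,-30],[0.16,-0.175,0,-40],[0.2,-0.22,0,-50]]'; python3 -c "
from h import *
go(.4885,.3492,.08,98.7)"
```

```text
time_s: 23.28
tcp_pos: [0.4832, 0.2919, 0.1064]
orientation: [0.711, 0.703, -0.001, -0.0]
contact_force: [0.4, -0.3, -1.0]
grip_width: 0.127
t 23.27 cur [0.4832 0.2919 0.1064] yaw 89.4 tilt -1.0000 -> shift [0.0574 0.0047 0.0264] spin -9.335648586244588 F [ 0.4 -0.3 -1. ] grip 11.8mm
```

```bash
python3 -m handwheel '[[0.04,0.005,0,-9.3],[0.055,0.005,0,-9.3],[0.055,0.005,0.02,-9.3],[0.055,0.005,0.02,-9.3]]'; python3 -c "
from h import *
go(.4885,.3492,.022,98.7)
import json
c=camera_params('wrist');json.dump({k:np.array(v).tolist() for k,v in c.items()},open('w13.json','w'))
cv2.imwrite('pics/w13.png',get_image('wrist')[:,:,::-1])"
```

```text
time_s: 23.78
tcp_pos: [0.4888, 0.343, 0.0859]
orientation: [0.655, 0.755, -0.002, -0.0]
contact_force: [0.4, -0.1, -1.2]
grip_width: 0.128
t 23.77 cur [0.4888 0.343  0.0859] yaw 98.1 tilt -1.0000 -> shift [0.0063 0.0008 0.0638] spin -0.5615795861464363 F [ 0.4 -0.1 -1.2] grip 11.9mm
```

View pics/w13.png

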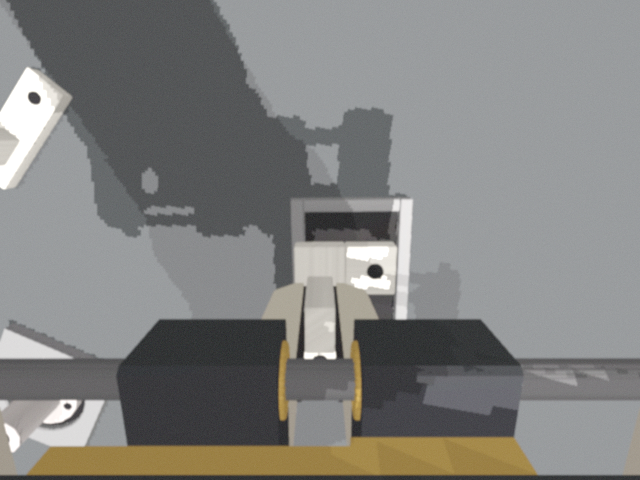

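```bash
python3 - <<'E'
from h import *
import json
c=json.load(open('w13.json'));a=cv2.imread('pics/w13.png')
cv2.imwrite('pics/z13.png',cv2.resize(a[180:330,260:440],(720,600),interpolation=3))
s=telemetry.observe();R=Ro.from_quat(s["orientation"]).as_matrix()
def tf(p,z): return ((ray('w',p,z,c)-s["tcp_pos"])@R*1000).round(1)
print("tray outer",tf([(291,198),(412,198),(408,318)],.009), "recess floor back corners",tf([(305,211),(396,211)],.009))
zf=s["tcp_pos"][2]-.0178+.010
print("bracket",tf([(295,242),(396,242),(396,293)],zf))
E
```

```text
tray outer [[-18.7 -35.3  77.9]
 [ 57.4 -35.3  77.7]
 [ 59.7  47.2  77.5]] recess floor back corners [[ -9.9 -27.   77.8]
 [ 47.8 -27.   77.7]]
bracket [[-12.  -25.9   7.9]
 [ 34.7 -25.9   7.8]
 [ 36.   -0.5   7.7]]
```

View pics/z13.png

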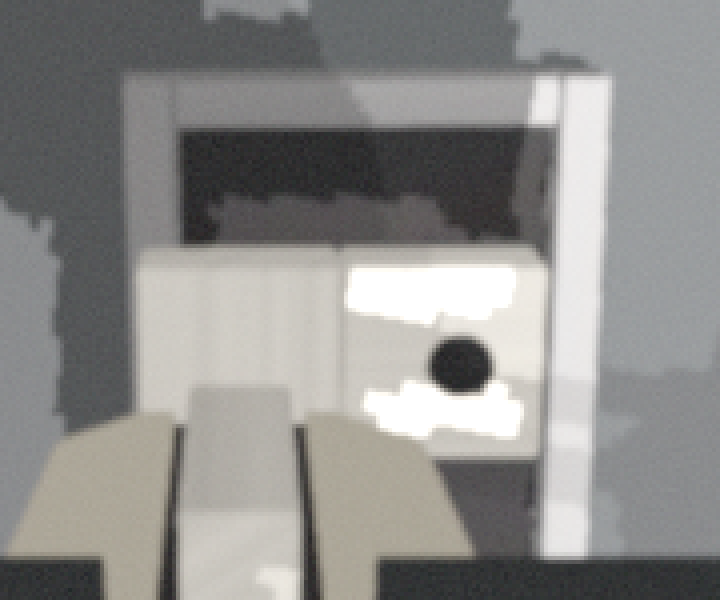

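```bash
python3 -m handwheel '[[0.006,0.0008,0,-0.6],[0.006,0.0008,0.03,-0.6],[0.006,0.0008,0.045,-0.6],[0.006,0.0008,0.045,-0.6],[0.006,0.0008,0.045,-0.6]]'; python3 -c "
from h import *
go(.4885,.3492,.022,98.7)
import json
c=camera_params('wrist');json.dump({k:np.array(v).tolist() for k,v in c.items()},open('w14.json','w'))
a=get_image('wrist')[:,:,::-1];cv2.imwrite('pics/w14.png',a)
cv2.imwrite('pics/z14.png',cv2.resize(a[180:330,220:460],(800,500),interpolation=3))"
```

```text
time_s: 24.45
tcp_pos: [0.4903, 0.351, 0.0434]
orientation: [0.65, 0.76, 0.0, 0.0]
contact_force: [0.2, 0.3, -0.8]
grip_width: 0.128
t 24.45 cur [0.4903 0.351  0.0434] yaw 98.9 tilt -1.0000 -> shift [-0.0015 -0.002   0.0214] spin 0.20193547055251315 F [ 0.2  0.3 -0.8] grip 11.9mm
```

View pics/z14.png

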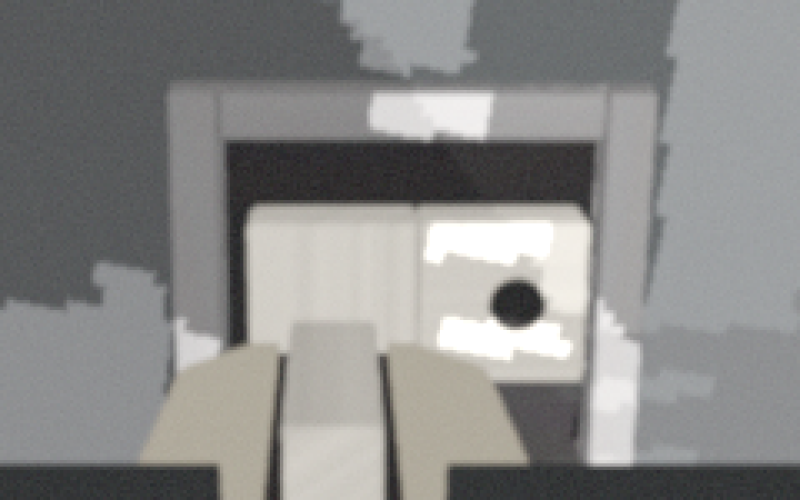

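```bash
python3 - <<'E'
from h import *
import json
c=json.load(open('w14.json'))
s=telemetry.observe();R=Ro.from_quat(s["orientation"]).as_matrix()
k=np.array([.3,.3]);o=np.array([220,180])
def tf(p,z): return ((ray('w',np.array(p)*k+o-.35,z,c)-s["tcp_pos"])@R*1000).round(1)
print("tray outer",tf([(168,83),(657,83),(170,400),(640,440)],.009)[:,:2], "recess rim",tf([(220,93),(606,93)],.009)[:,:2])
print("floor",tf([(228,141),(594,141)],.004)[:,:2])
zf=s["tcp_pos"][2]-.0178+.010
print("bracket",tf([(247,220),(588,220),(586,380)],zf)[:,:2])
E
```

```text
tray outer [[-26.5 -38.1]
 [ 50.  -38. ]
 [-28.   15.6]
 [ 51.2  23. ]] recess rim [[-18.4 -36.5]
 [ 42.1 -36.4]]
floor [[-17.7 -27.7]
 [ 41.7 -27.6]]
bracket [[-12.7 -23.4]
 [ 34.9 -23.4]
 [ 35.9   0.7]]
```

Measured against the tray rim, the bracket needs about -2 mm in x and -1 mm in y.

```bash
python3 -m handwheel '[[-0.002,-0.001,0.005,0.2],[-0.002,-0.001,0.013,0.2],[-0.002,-0.001,0.018,0.2],[-0.002,-0.001,0.02,0.2],[-0.002,-0.001,0.02,0.2]]'; python3 -c "
from h import *
go(.4885,.3492,.022,98.7)
import json
c=camera_params('wrist');json.dump({k:np.array(v).tolist() for k,v in c.items()},open('w15.json','w'))
a=get_image('wrist')[:,:,::-1];cv2.imwrite('pics/w15.png',a)
cv2.imwrite('pics/z15.png',cv2.resize(a[180:330,220:460],(800,500),interpolation=3))"
```

```text
time_s: 25.12
tcp_pos: [0.4891, 0.3487, 0.0225]
orientation: [0.651, 0.759, -0.0, -0.0]
contact_force: [0.1, -0.3, -0.8]
grip_width: 0.126
t 25.12 cur [0.4891 0.3487 0.0225] yaw 98.7 tilt -1.0000 -> shift [ 0.0006 -0.0005  0.0005] spin 0.022496668816387455 F [ 0.1 -0.3 -0.8] grip 11.7mm
```

View pics/z15.png

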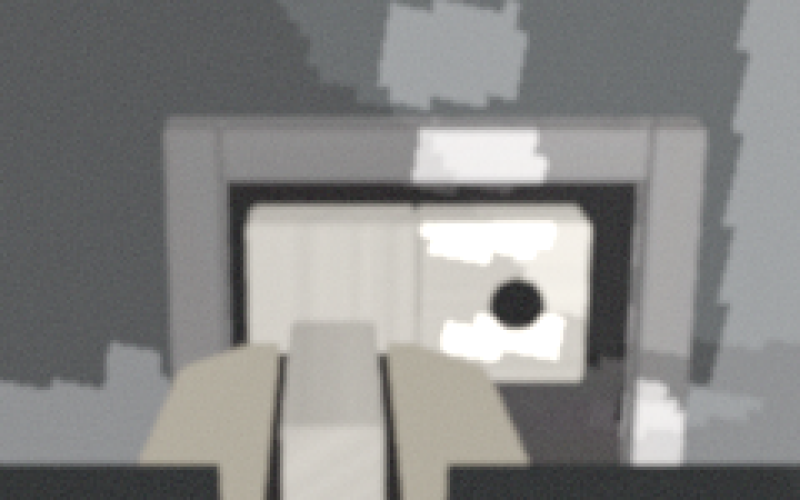

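The gaps look right (about 4 mm left, 8–9 mm right, 4–5 mm at the back). Touching down and releasing.

```bash
python3 -m handwheel '[[0,-0.0003,0.001,0],[0,-0.0003,0.0015,0],[0,-0.0003,0.0015,0]]'; python3 -m handwheel '[[0,0,0,0],[0,0,0,0],[0,0,0,0]]' 0.035;  python3 -m handwheel '[[0,0,-0.05,0],[0,0,-0.1,0],[0,0,-0.11,0],[0,0,-0.11,0]]'; python3 -c "
from h import *
go(.450,.1458,.13,58.3)
import json
s=telemetry.observe();
c=camera_params('wrist');json.dump({k:np.array(v).tolist() for k,v in c.items()},open('w16.json','w'))
a=get_image('wrist')[:,:,::-1];cv2.imwrite('pics/w16.png',a)"
```

```text
time_s: 25.55
tcp_pos: [0.489, 0.3488, 0.0218]
orientation: [0.651, 0.759, 0.0, 0.0]
contact_force: [-1.9, 0.1, 5.6]
grip_width: 0.128
time_s: 25.92
tcp_pos: [0.4889, 0.3487, 0.0212]
orientation: [0.651, 0.759, -0.0, 0.0]
contact_force: [-0.3, 0.2, -0.7]
grip_width: 0.367
time_s: 26.42
tcp_pos: [0.4889, 0.349, 0.1316]
orientation: [0.651, 0.759, 0.001, 0.0]
contact_force: [-1.1, 0.1, -0.6]
grip_width: 0.377
t 26.43 cur [0.4889 0.349  0.1316] yaw 98.7 tilt -1.0000 -> shift [-0.1949 -0.0693  0.0014] spin 40.43247163610846 F [-1.1  0.1 -0.6] grip 35.0mm
```

View pics/w16.png

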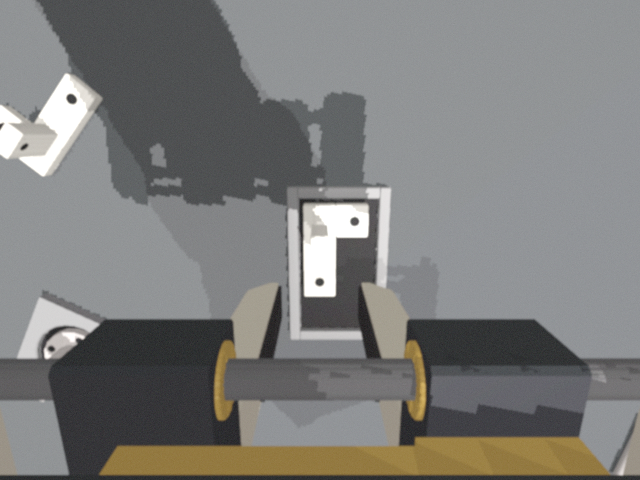

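```bash
python3 - <<'E'
from h import *
import json
c=json.load(open('w16.json'));a=cv2.imread('pics/w16.png')
cv2.imwrite('pics/z16.png',cv2.resize(a[180:345,275:400],(600,792),interpolation=3)[:600])
P=ray('w',[(288,194),(388,194),(381,331),(289,331)],.009,c)[:,:2]*1000
print(P.round(1))
g=cv2.cvtColor(a,cv2.COLOR_BGR2GRAY);print(g[250,280:400]);print(g[182:215,345])
E
```

```text
[[462.6 320.7]
 [451.4 394.2]
 [563.1 410.8]
 [574.5 336.1]]
[133 135 132 131 131 123  97 102 146 186 199 200 202 201 204 205 204 196
 175 146  94  50  88 189 251 255 255 255 255 255 255 255 255 255 255 255
 255 255 255 255 255 255 255 255 255 255 255 255 255 255 255 255 255 255
 255 238 146  90  82  82  81  84  83  83  82  83  83  85  83  87  85  84
  85  85  86  84  82  84  84  82  84  84  87  87  84  79  89  88  84  85
  85  86  89  85  87 106 128 153 195 219 225 225 224 226 225 226 223 211
 174 155 147 148 148 148 150 149 145 149 149 148]
[101  97  96 103 116 133 149 157 160 159 157 158 154 156 152 141 111  71
  48  59  96 148 200 249 255 255 255 255 255 255 255 255 255]
```

View pics/z16.png

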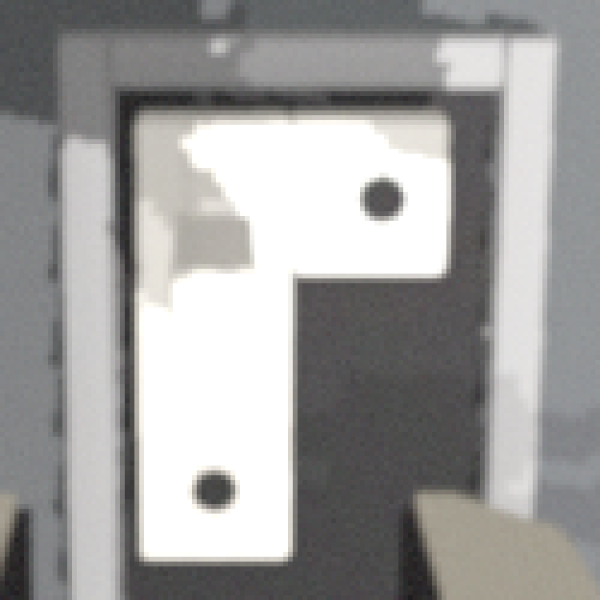

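Bracket 2 is in, with gaps of about 3–4 mm at the left and back. That puts the second target at about (536.9,386.1). Going to bracket 1.

```bash
python3 -m handwheel '[[-0.04,-0.014,0,10],[-0.08,-0.028,0,20],[-0.12,-0.042,0,30],[-0.165,-0.058,0,40],[-0.195,-0.0695,0,40.4]]' 0.05;  python3 -m handwheel '[[0,0,0,0],[0,0,0,0]]'; python3 -c "
from h import *
import json
go(.450,.1458,.0175,58.3)
c=camera_params('wrist');json.dump({k:np.array(v).tolist() for k,v in c.items()},open('w17.json','w'))
cv2.imwrite('pics/w17.png',get_image('wrist')[:,:,::-1])"
```

```text
time_s: 27.1
tcp_pos: [0.4482, 0.1431, 0.1298]
orientation: [0.874, 0.486, -0.002, 0.0]
contact_force: [0.6, 0.7, 0.2]
grip_width: 0.537
time_s: 27.35
tcp_pos: [0.4497, 0.1459, 0.1304]
orientation: [0.873, 0.487, -0.001, -0.0]
contact_force: [0.9, -0.4, 0.2]
grip_width: 0.543
t 27.35 cur [0.4497 0.1459 0.1304] yaw 58.3 tilt -1.0000 -> shift [0.0002 0.0004 0.1129] spin 0.04671009633386802 F [ 0.9 -0.4  0.2] grip 50.5mm
```

View pics/w17.png

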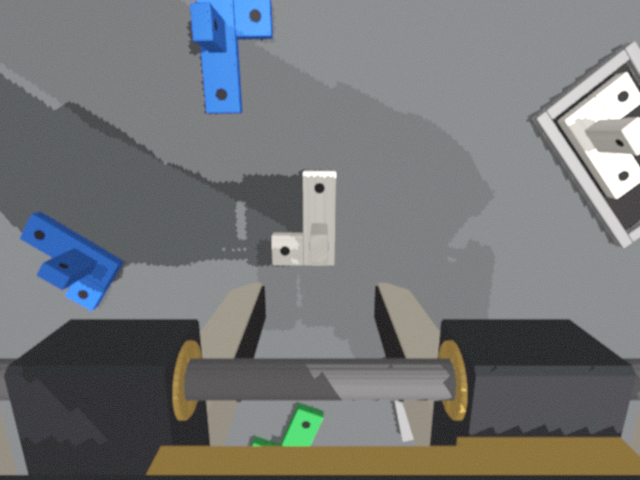

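```bash
python3 - <<'E'
from h import *
import json
c=json.load(open('w17.json'))
P=ray('w',[(334.7,264.7),(272.5,264.7),(335,172.5)],.010,c)[:,:2]*1000
n=np.linalg.norm
print(n(P[1]-P[0]),n(P[2]-P[0]));ux=(P[2]-P[0])/n(P[2]-P[0]);uy=(P[1]-P[0])/n(P[1]-P[0])
print(P[0]+24*ux+12*uy,np.degrees(np.arctan2(ux[1],ux[0])),P[2]-48*ux+12*uy)
go(.450,.1458,.0175,58.3)
E
```

```text
48.27246254326445 70.74214835660744
[449.85576798 145.12667016] 148.72748757954827 [450.9308638  144.47370789]
t 27.40 cur [0.4499 0.1463 0.1306] yaw 58.4 tilt -1.0000 -> shift [-0.0003  0.0004  0.1131] spin 0.08742500917641394 F [-0.5 -0.6  0.2] grip 49.9mm
```

```bash
python3 -m handwheel '[[-0.0008,0.0007,0.05,0],[-0.0008,0.0007,0.09,0],[-0.0008,0.0007,0.11,0],[-0.0008,0.0007,0.1125,0],[-0.0008,0.0007,0.1125,0]]'; python3 -m handwheel '[[0,0,0,0],[0,0,0,0],[0,0,0,0],[0,0,0,0],[0,0,0,0]]' 0.0; python3 -c "
from h import *
go(.450,.1452,.0175,58.3)"
```

```text
time_s: 28.02
tcp_pos: [0.4501, 0.1449, 0.0189]
orientation: [0.873, 0.488, -0.0, -0.0]
contact_force: [0.2, 0.4, 0.1]
grip_width: 0.534
time_s: 28.65
tcp_pos: [0.45, 0.1445, 0.019]
orientation: [0.873, 0.487, 0.0, -0.0]
contact_force: [-0.4, -0.1, 3.9]
grip_width: 0.133
t 28.65 cur [0.45   0.1445 0.019 ] yaw 58.3 tilt -1.0000 -> shift [ 0.0006 -0.0004  0.0015] spin 0.02617635000864027 F [-0.4 -0.1  3.9] grip 12.3mm
```

```bash
python3 -m handwheel '[[0,0,-0.05,0],[0,0,-0.1,0],[0,0,-0.1,0]]'; python3 -c "
from h import *
go(.5369,.3861,.11,98.7)"
```

```text
time_s: 29.02
tcp_pos: [0.4512, 0.145, 0.1214]
orientation: [0.873, 0.487, 0.002, 0.0]
contact_force: [0.7, 0.2, -1.0]
grip_width: 0.131
t 29.02 cur [0.4512 0.145  0.1214] yaw 58.3 tilt -1.0000 -> shift [ 0.2502 -0.0536  0.0123] spin -40.36515493463736 F [ 0.7  0.2 -1. ] grip 12.1mm
```

```bash
python3 -m handwheel '[[0.05,-0.011,0,-10],[0.1,-0.021,0,-20],[0.15,-0.032,0,-30],[0.2,-0.043,0,-40],[0.25,-0.0536,0,-40.4]]'; python3 -m handwheel '[[0,0,0.02,0],[0,0,0.02,0],[0,0,0.02,0]]';python3 -c "
from h import *
go(.5369,.3861,.022,98.7)
import json
c=camera_params('wrist');json.dump({k:np.array(v).tolist() for k,v in c.items()},open('w18.json','w'))
cv2.imwrite('pics/w18.png',get_image('wrist')[:,:,::-1])"
```

```text
time_s: 29.65
tcp_pos: [0.5355, 0.3864, 0.1172]
orientation: [0.65, 0.76, -0.001, -0.001]
contact_force: [0.5, 1.0, -0.5]
grip_width: 0.126
time_s: 30.02
tcp_pos: [0.5353, 0.3836, 0.0983]
orientation: [0.652, 0.758, -0.001, 0.0]
contact_force: [0.5, -0.3, -0.7]
grip_width: 0.128
t 30.02 cur [0.5353 0.3836 0.0983] yaw 98.6 tilt -1.0000 -> shift [0.0023 0.002  0.0763] spin -0.07499773303720758 F [ 0.5 -0.3 -0.7] grip 11.9mm
```

View pics/w18.png

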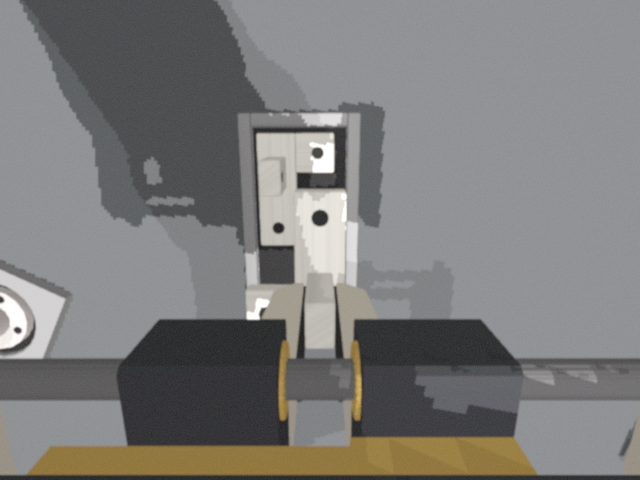

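```bash
python3 -m handwheel '[[0.0023,0.002,0,0],[0.0023,0.002,0.02,0],[0.0023,0.002,0.045,0],[0.0023,0.002,0.053,0],[0.0023,0.002,0.053,0]]';python3 -c "
from h import *
go(.5369,.3861,.022,98.7)
import json
c=camera_params('wrist');json.dump({k:np.array(v).tolist() for k,v in c.items()},open('w19.json','w'))
a=get_image('wrist')[:,:,::-1];cv2.imwrite('pics/w19.png',a)
cv2.imwrite('pics/z19.png',cv2.resize(a[60:310,190:430],(576,600),interpolation=3))"
```

```text
time_s: 30.7
tcp_pos: [0.5369, 0.3875, 0.0449]
orientation: [0.651, 0.759, -0.001, -0.0]
contact_force: [0.3, -0.1, -1.3]
grip_width: 0.127
t 30.70 cur [0.5369 0.3875 0.0449] yaw 98.7 tilt -1.0000 -> shift [-0.0014 -0.0002  0.0229] spin 0.013832318918048259 F [ 0.3 -0.1 -1.3] grip 11.8mm
```

View pics/z19.png

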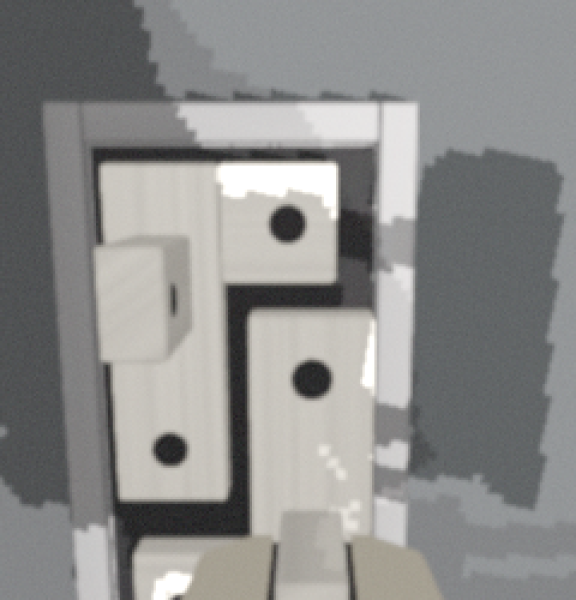

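```bash
python3 - <<'E'
from h import *
import json
c=json.load(open('w19.json'))
s=telemetry.observe();R=Ro.from_quat(s["orientation"]).as_matrix()
def tf(p,z): return ((ray('w',np.array(p)/2.4+[190,60]-.3,z,c)-s["tcp_pos"])@R*1000)[:,:2].round(1)
print("rim inner left",tf([(81,148),(102,450)],.009),"rim inner right",tf([(379,140),(374,450)],.009))
print("outer",tf([(45,104),(417,104),(72,520)],.009)," back inner rim",tf([(200,146)],.009))
print("floor edge left",tf([(95,160)],.004))
print("A: left",tf([(100,165),(117,498)],.014),"right arm",tf([(229,490)],.014),"back",tf([(160,163)],.014),"stub right/bottom",tf([(337,200),(280,282)],.014),"arm end",tf([(170,499)],.014))
zf=s["tcp_pos"][2]-.019+.010
print("B: end",tf([(310,313)],zf),"left",tf([(249,330),(249,500)],zf),"right",tf([(375,330),(372,480)],zf))
E
```

```text
rim inner left [[-48.6 -80. ]
 [-48.1 -14.9]] rim inner right [[ 13.1 -81.5]
 [ 13.2 -14.8]]
outer [[-55.4 -88.6]
 [ 20.8 -88.6]
 [-56.1   1.9]]  back inner rim [[-23.9 -80.4]]
floor edge left [[-46.9 -77.7]]
A: left [[-43.8 -76.5]
 [-44.3  -5.2]] right arm [[-19.2  -7. ]] back [[-31.6 -76.9]] stub right/bottom [[  4.4 -69.6]
 [ -7.4 -53. ]] arm end [[-32.5  -4.9]]
B: end [[ -1.1 -49.6]] left [[-12.6 -46.4]
 [-13.2 -12.6]] right [[ 11.1 -46.4]
 [ 11.1 -16.7]]
```

A sits right (left gap 4.4 mm, back 3.6 mm). B needs about -1.9 mm in x and +1.2 mm in y.

```bash
python3 -m handwheel '[[-0.0019,0.0012,0.004,0],[-0.0019,0.0012,0.01,0],[-0.0019,0.0012,0.015,0],[-0.0019,0.0012,0.015,0]]';python3 -c "
from h import *
go(.5369,.3861,.0232,98.7)
import json
c=camera_params('wrist');json.dump({k:np.array(v).tolist() for k,v in c.items()},open('w20.json','w'))
a=get_image('wrist')[:,:,::-1];cv2.imwrite('pics/w20.png',a)
cv2.imwrite('pics/z20.png',cv2.resize(a[60:310,190:430],(576,600),interpolation=3))"
```

```text
time_s: 31.25
tcp_pos: [0.5384, 0.3861, 0.0303]
orientation: [0.651, 0.759, -0.0, -0.0]
contact_force: [0.4, -0.9, -1.6]
grip_width: 0.126
t 31.25 cur [0.5384 0.3861 0.0303] yaw 98.7 tilt -1.0000 -> shift [ 0.0002 -0.0015  0.0071] spin 0.027231069823429266 F [ 0.4 -0.9 -1.6] grip 11.7mm
```

View pics/z20.png

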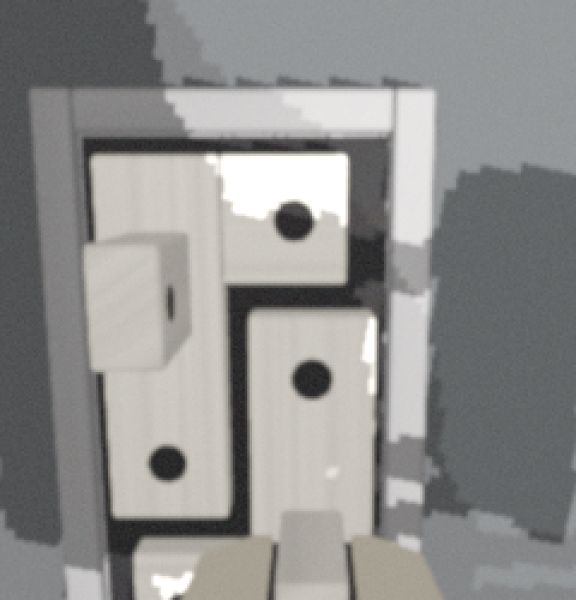

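```bash
python3 -m handwheel '[[0,0,0.004,0],[0,0,0.0065,0],[0,0,0.0075,0],[0,0,0.0075,0]]';python3 -c "
from h import *
go(.5369,.3861,.0232,98.7)
import json
c=camera_params('wrist');json.dump({k:np.array(v).tolist() for k,v in c.items()},open('w21.json','w'))
a=get_image('wrist')[:,:,::-1];cv2.imwrite('pics/w21.png',a)
cv2.imwrite('pics/z21.png',cv2.resize(a[60:310,190:430],(576,600),interpolation=3))"
```

```text
time_s: 31.8
tcp_pos: [0.5387, 0.3862, 0.0232]
orientation: [0.651, 0.759, -0.0, 0.0]
contact_force: [0.5, -0.2, -1.3]
grip_width: 0.129
t 31.80 cur [0.5387 0.3862 0.0232] yaw 98.7 tilt -1.0000 -> shift [ 0.0002 -0.0018  0.    ] spin 0.015036113573600574 F [ 0.5 -0.2 -1.3] grip 12.0mm
```

View pics/z21.png

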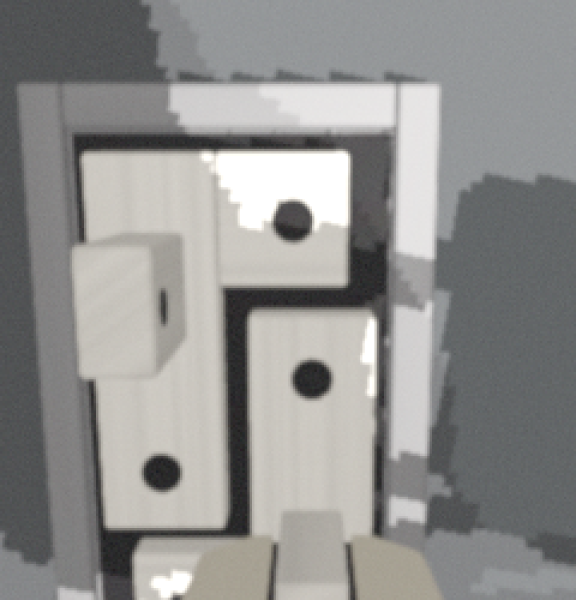

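```bash
python3 -m handwheel '[[-0.0005,0,0.0005,0],[-0.0005,0,0.0015,0],[-0.0005,0,0.0015,0]]'; python3 -m handwheel '[[0,0,0,0],[0,0,0,0],[0,0,0,0]]' 0.035;  python3 -m handwheel '[[0,0,-0.05,0],[0,0,-0.1,0],[0,0,-0.16,0],[0,0,-0.2,0],[0,0,-0.2,0]]';python3 -m handwheel '[[0,0.0,0,0],[0,0,0,0]]'; python3 -c "
from h import *
go(.5369,.3861,.0232,98.7)
import json
c=camera_params('wrist');json.dump({k:np.array(v).tolist() for k,v in c.items()},open('w22.json','w'))
a=get_image('wrist')[:,:,::-1];cv2.imwrite('pics/w22.png',a)
for n in ('scene','side'): cv2.imwrite('pics/%s9.png'%n,get_image(n)[:,:,::-1])"
```

```text
time_s: 32.22
tcp_pos: [0.5388, 0.386, 0.023]
orientation: [0.651, 0.759, 0.0, -0.0]
contact_force: [-2.4, -0.8, 11.0]
grip_width: 0.127
time_s: 32.6
tcp_pos: [0.5388, 0.3856, 0.0216]
orientation: [0.651, 0.759, -0.0, 0.0]
contact_force: [-0.4, 0.2, -0.7]
grip_width: 0.362
time_s: 33.22
tcp_pos: [0.5402, 0.3865, 0.2252]
orientation: [0.651, 0.759, 0.003, 0.0]
contact_force: [-0.2, -0.5, -0.3]
grip_width: 0.378
time_s: 33.48
tcp_pos: [0.5381, 0.3853, 0.2201]
orientation: [0.651, 0.759, -0.001, -0.0]
contact_force: [-0.2, 0.3, -0.7]
grip_width: 0.374
t 33.48 cur [0.5381 0.3853 0.2201] yaw 98.7 tilt -1.0000 -> shift [ 0.0013 -0.0006  0.1969] spin 0.024388230220623086 F [-0.2  0.3 -0.7] grip 34.8mm
```

View pics/w22.png

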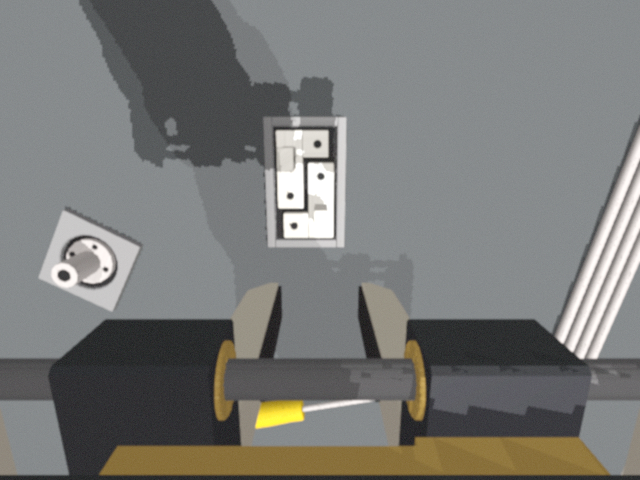

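View pics/side9.png

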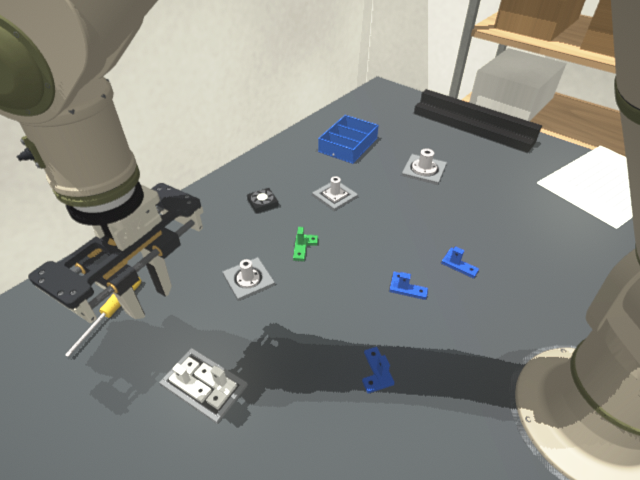

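View pics/scene9.png

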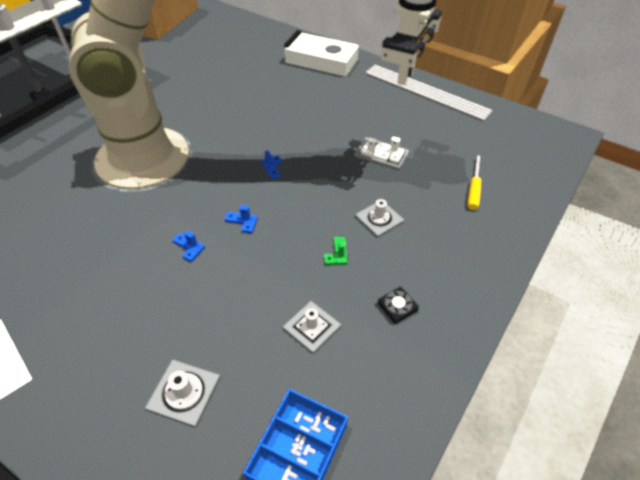

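Both views show all five parts in place, and the fan has not moved. One enlarged check for flat seating before handing in.

```bash
python3 - <<'E'
import cv2,numpy as np
a=cv2.imread('pics/side9.png');b=cv2.imread('pics/w22.png');s=cv2.imread('pics/scene9.png')
f=lambda x,y0,x0:cv2.resize(x[y0:y0+75,x0:x0+100],(400,300),interpolation=3)
cv2.imwrite('pics/fin.png',np.vstack([np.hstack([f(a,345,155),f(a,240,200)]),np.hstack([f(a,150,290),f(a,130,380)])]))
cv2.imwrite('pics/fin2.png',cv2.resize(b[105:255,205:405],(800,600),interpolation=3))
E
```

```text
(no output)
```

View pics/fin.png

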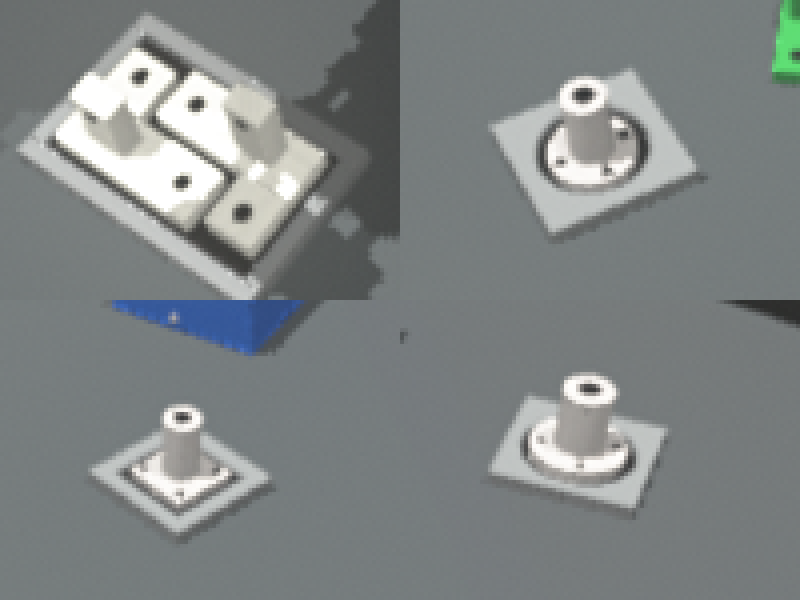

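View pics/fin2.png

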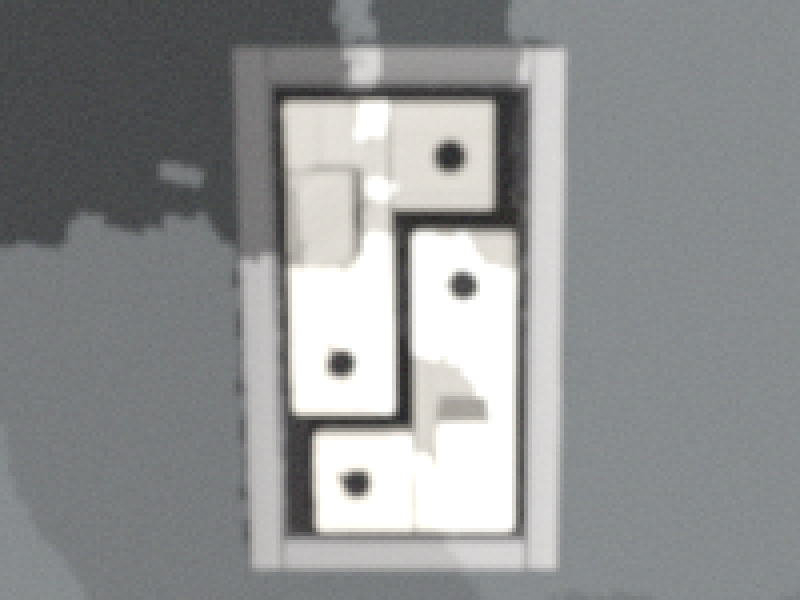

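```bash
python3 - <<'E'
from h import *
import json
c=json.load(open('w22.json'))
th=np.radians(8.7);ax=np.array([[np.cos(th),np.sin(th)],[-np.sin(th),np.cos(th)]])
def tf(p,z): return ((ray('w',np.array(p)/4+[205,105]-.375,z,c)[:,:2]*1000)@ax.T).round(1)
print("rim in: back,front(x')",tf([(400,87),(400,540)],.009)[:,0],"left,right(y')",tf([(266,60),(286,535),(529,60),(526,535)],.009)[:,1])
print("A back, arm end",tf([(330,98),(340,415)],.014)[:,0],"left",tf([(283,110),(292,400)],.014)[:,1],"right",tf([(396,400),(495,150)],.014)[:,1])
print("B arm end, stub end",tf([(460,230),(360,532)],.014)[:,0],"left",tf([(412,280),(314,480)],.014)[:,1],"right",tf([(518,260),(516,520)],.014)[:,1])
E
```

```text
rim in: back,front(x') [509.5 618.3] left,right(y') [253.8 255.  314.5 315.1]
A back, arm end [512.  585.7] left [257.9 258.1] right [283.2 306.7]
B arm end, stub end [541.8 615. ] left [287.3 262.9] right [312.3 312.4]
```

```bash
python3 -c "
from rig import arm,telemetry
print(arm.sign_off()); print(telemetry.observe()['time_s'])"
```

```text
the job is handed in; nothing more can be done
None
the job is handed in; nothing more can be done
```

I stood the nut in the large round holder, the small round bearing in the small round holder and the square bearing in the square holder. Then I nested both white brackets half a turn apart in the tray, lug up. I handed the job in at about 33.6 s.

**Last checks:** The final scene, side and wrist pictures show all five parts upright inside their recesses. By eye the fan is where it started, and the blue and green look-alikes were not touched. The two bearings and both brackets pressed on the floor with 6–11 N before release. The nut's contact was lighter, about 2.5 N.

**Disagreements:** The last wrist measurement put the brackets 2.5–3.5 mm from the tray walls and about 4 mm apart. The nominal gaps are at least 4 mm and 5 mm. Much of the difference is probably glare, since the brackets also measured about 1.5 mm too long in that picture. Estimates of the holder positions from different cameras differed by 2–5 mm, within the clearances. I judged flat seating from pictures and contact height; nothing measured it directly.

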